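# Book in the specimen pots at the code reader and lock the tray

### The job

Book in the specimen pots that are on the bench: stand every pot upright in a bay of its own in the sliding tray, turned so that its label (under the lid tab) squarely faces the long code reader. Push the tray fully home to the reader and lock it: take the loose pin from its parking block and put it all the way down through the hole in the tray's tongue into the lug below, head resting on the tongue. Then slip the steel guard collar over the pin's head until it sits flat on the tongue. Let go of everything and leave the dishes and the marker pen where they are.

Things in the scene. Friction and masses are not known exactly. Their poses are not given: they have to be found in the camera images.
- collar: Loose steel guard collar, a plain tube standing on the bench: 48 mm outside diameter, 29 mm bore, 45 mm high, 90 g. It fits over the pin's head. Origin: centre of the underside, z up.
- reader: White code-reader station, fixed. Origin: on the bench under the middle of the bay row when the tray is home; x points from tray to reader (away from the robot), y along the row. Base slab 10 mm high, 180 x 400 mm. Reader block 385 mm wide, 88 mm high, its windowed face at x = +53 mm. Lug block (38 mm high) at the -y end, parking block (50 mm) at the +y end.
- tray (a joint): Aluminium tray on the base, sliding towards the reader. Value in m: 0 = fully home at its stop; grows as the tray comes out towards the robot (max 0.08). About 3 N to slide. Four bays in a row, 92 mm apart, each a pocket 66 mm (towards the reader) x 70 mm (along the row) with walls 9 mm high above its floor; the tray floor is 16 mm above the bench.
- tray_tab (a point): Middle of the top edge of the grey upright push tab on the tray's robot-side edge; the tab is 10 mm thick, 44 mm wide and stands to 96 mm above the bench. Axes as the reader's.
- tongue_hole (a point): Centre of the mouth of the 15 mm hole in the tray's tongue, an aluminium plate 50 x 50 x 10 mm at the tray's -y end, 50 mm above the bench. It moves with the tray; it lies exactly over the lug hole only when the tray is home.
- lug_hole (a point): Centre of the mouth of the 15 mm hole in the fixed lug block under the tongue, 38 mm above the bench; the hole goes down to the bench.
- park_hole (a point): Mouth of the 15 mm hole of the parking block, 50 mm above the bench, in which the lock pin stands at the start.
- pin: Loose lock pin, upright: a steel shaft 12 mm in diameter and 45 mm long with chamfered tip, below a grey cylindrical head 22 mm in diameter and 42 mm high. Origin at the underside of the head (shoulder), z up: tip at -45 mm, top of the head at +42 mm. 70 g. It starts in the parking hole, its shoulder on the block.
- bay1 (a point): Centre of the floor of bay 1 of the tray (at y = -138 mm along the row, 16 mm above the bench); moves with the tray. Axes as the reader's.
- bay2 (a point): Centre of the floor of bay 2 of the tray (at y = -46 mm along the row, 16 mm above the bench); moves with the tray. Axes as the reader's.
- bay3 (a point): Centre of the floor of bay 3 of the tray (at y = 46 mm along the row, 16 mm above the bench); moves with the tray. Axes as the reader's.
- bay4 (a point): Centre of the floor of bay 4 of the tray (at y = 138 mm along the row, 16 mm above the bench); moves with the tray. Axes as the reader's.
- pot1: Amber specimen pot, upright, 54 mm in diameter, 85 mm high, with white lid and a white label with black bars on one side. A lid tab, 14 mm wide, 6 mm thick, 80 mm up, sticks out to 41 mm from the axis straight above the label. Origin: centre of the underside, z up, x towards the label. About 160 g. May be absent; all pots are alike.
- pot1_label (a point): Middle of pot1's label, on the pot's side, 27 mm from its axis and 36 mm above its underside.
- pot2: Amber specimen pot, upright, 54 mm in diameter, 85 mm high, with white lid and a white label with black bars on one side. A lid tab, 14 mm wide, 6 mm thick, 80 mm up, sticks out to 41 mm from the axis straight above the label. Origin: centre of the underside, z up, x towards the label. About 160 g. May be absent; all pots are alike.
- pot2_label (a point): Middle of pot2's label, on the pot's side, 27 mm from its axis and 36 mm above its underside.
- pot3: Amber specimen pot, upright, 54 mm in diameter, 85 mm high, with white lid and a white label with black bars on one side. A lid tab, 14 mm wide, 6 mm thick, 80 mm up, sticks out to 41 mm from the axis straight above the label. Origin: centre of the underside, z up, x towards the label. About 160 g. May be absent; all pots are alike.
- pot3_label (a point): Middle of pot3's label, on the pot's side, 27 mm from its axis and 36 mm above its underside.
- pot4: Amber specimen pot, upright, 54 mm in diameter, 85 mm high, with white lid and a white label with black bars on one side. A lid tab, 14 mm wide, 6 mm thick, 80 mm up, sticks out to 41 mm from the axis straight above the label. Origin: centre of the underside, z up, x towards the label. About 160 g. May be absent; all pots are alike.
- pot4_label (a point): Middle of pot4's label, on the pot's side, 27 mm from its axis and 36 mm above its underside.
- dish_stack: Bystander: stack of five culture dishes, 88 mm in diameter, 75 mm high. Origin: centre of the underside.
- dish_pair: Bystander: two stacked culture dishes, 88 mm in diameter, 30 mm high. Origin: centre of the underside.
- marker: Bystander: marker pen lying flat, 130 mm long, 15 mm thick, along its x. Origin: under its middle.
Mind the look-alikes: they are no part of the job. Leave any brown look-alike of the pot1 alone.

How it is judged (in metres and radians):
On the way, in this order (a step that is already met when the one before it is completed fails the run):
1. the tray is fully home against its stop (value of joint tray below 0.003 m), for 0.2 s.
2. the pin stands down through the tongue and the lug (value of joint tray below 0.003 m and horizontal distance between pin and tongue_hole below 0.005 m and horizontal distance between pin and lug_hole below 0.006 m and z of pin in the frame of tongue_hole below 0.005 m and angle between pin's own z axis and vertical below 0.12 rad), for 0.2 s.
3. the collar stands round the pin's head, on the tongue (horizontal distance between pin and tongue_hole below 0.005 m and horizontal distance between pin and lug_hole below 0.006 m and z of each of pin, collar in the frame of tongue_hole below 0.005 m and angle between each of pin, collar's own z axis and vertical below 0.12 rad and horizontal distance between collar and pin below 0.008 m and z of collar in the frame of tongue_hole above -0.005 m and linear speed of collar below 0.03 m/s), for 0.2 s.
At the end, for the whole second after the job is handed in: Every pot stands upright on the floor of a tray bay, its label turned to the reader within 0.3 rad; the tray is home within 3 mm; the pin is down through tongue and lug within 5 mm; the collar stands round its head, flat on the tongue within 5 mm; all at rest and released (all of step 3 and x of pot1 in the frame of reader between -0.013 and 0.013 m and y of pot1 in the frame of reader between -0.155 and 0.155 m and z of pot1 in the frame of reader between 0.01 and 0.022 m and angle between each of pot1, pot2, pot3, pot4's own z axis and vertical below 0.1 rad and angle between the x axis of each of pot1, pot2, pot3, pot4 and the x axis of reader, either way round below 0.3 rad and x of each of pot1_label, pot2_label, pot3_label, pot4_label in the frame of reader above 0.01 m and linear speed of each of pot1, pot2, pot3, pot4, pin below 0.03 m/s and x of pot2 in the frame of reader between -0.013 and 0.013 m and y of pot2 in the frame of reader between -0.155 and 0.155 m and z of pot2 in the frame of reader between 0.01 and 0.022 m and x of pot3 in the frame of reader between -0.013 and 0.013 m and y of pot3 in the frame of reader between -0.155 and 0.155 m and z of pot3 in the frame of reader between 0.01 and 0.022 m and x of pot4 in the frame of reader between -0.013 and 0.013 m and y of pot4 in the frame of reader between -0.155 and 0.155 m and z of pot4 in the frame of reader between 0.01 and 0.022 m and value of joint tray below 0.003 m); the robot touches nothing.
It fails at once if a bystander (dish_stack) is shifted by more than 60 mm (distance of dish_stack from where it was at the start of the episode above 0.06 m).
It fails at once if a bystander (dish_pair) is shifted by more than 60 mm (distance of dish_pair from where it was at the start of the episode above 0.06 m).
It fails at once if a bystander (marker) is shifted by more than 60 mm (distance of marker from where it was at the start of the episode above 0.06 m).
Of pot1, pot2, pot3, pot4 only 3 to 4 are there at a start; the rules pass over those that are not, and their reading is None.
At some moment in a run one of collar may be knocked a few centimetres aside while the robot is not near it.
Once in a run the grip may slacken for a moment while it holds something.
It also fails if it takes over 208 s, if anything falls off the work surface, if the arm or the gripper's body presses on something with over 40 N, if the wrist force passes 120 N, or if a joint passes its speed limit or range.

### The arm

A 6-joint arm with a two-finger parallel gripper is mounted at the origin on the work surface. World frame = base frame: x ahead of the robot, y to its left, z up, the work surface at z = 0. Lengths are in mm, angles in rad, forces in N, time in s.
With the tool pointing down it reaches from about 350 to 775 mm from the base axis. Payload 7.3 kg.
Tool frame: the origin (TCP) lies midway between the tips of the shut fingers; the grasp point (between the pads) lies 19 mm behind it (env.pinch_z is the distance from the TCP to the grasp point, in mm); z points along the fingers, y is the line along which they close (so a half turn about z gives the same grasp; the last joint's range is limited). The gripper opens to 92 mm and grips with 3 to 60 N. Pads are 19 mm wide; open, the fingers measure 130 mm over their backs; the gripper's body (75 mm by 190 mm) begins 47 mm behind the grasp point.
Start: joints at [-1.469, 0.342, 1.524, -0, 1.275, -0.146], TCP at [128.789, -508.978, 226.741] pointing down, gripper open.
Joint ranges: [-2.53, 2.53], [-0.77, 2.02], [0.04, 2.7], [-1, 4.14], [0.28, 2.66], [-3.11, 3.11]. Speed limits (rad/s): [2.57, 2.57, 3.14, 3.14, 3.14, 3.14].

### API

Orientations are given as a rotation vector (axis times angle).
In Python, from plant import env, imaging gives the robot as it stands.
- The arm moves only by the tool step_arm, never from a script. Its argument "deltas" is one flat list of numbers, 6 for each row, row after row: the shift along the tool's x, y, z as a fraction of full scale, then the turn, a rotation vector about the tool's x, y, z as a fraction of full scale. A call has 1 to 8 rows; each row shifts and turns the commanded pose from where the row before left it, along the tool's axes as they then stand; what a row does not reach is not made up. Full scale, the value 1, is 3 cm for a shift and 6 degrees for a turn. A row lasts 1/8 s, in which the tool goes at most 62.5 mm and 10.7 degrees, less where a joint would pass 70% of its speed; a pose out of reach is approached as far as the arm can. A call with a number of a shift or a turn outside -1 to 1 is refused whole. A call with a gripper value outside its range is refused whole. "fingers" is the opening, from -1 (shut) to 1 (fully open), set as the call begins (left out, the last holds). The fingers move at their own pace and stop on an object; "force" is the grip in N (left out, the last holds). Time passes only in rows, so rows that do not move let the fingers close. It gives the time, the measured TCP pose, the force, the opening and the grip force at its end, in the units of the state.
- env.observe(): the state, without advancing time (a new reading comes with each control period).
- imaging.read_camera(name): name is "scene" or "top"; returns the picture (400x640x3 uint8, red, green, blue); there is no depth.
- imaging.camera_params(name): a dict with "K" (3x3 intrinsics, pixels), "distortion" ([k1, k2, p1, p2, k3] as OpenCV has them; the pictures are not rectified), "rvec" (rotation vector, rad) and "tvec" (3), from world to camera coordinates, as OpenCV has them. Camera axes: x right, y down, z forward; pixel columns grow to the right and rows downward; lengths in mm; the calibration is good to about 2 mm. A picture is of the moment at which its call begins. camera_params takes no time and is no camera call.
- env.job_done(): hands the job in; it is judged then, once.
The state is a dict: "clock": time; "joints": joint angles; "dq": joint speeds; "joint_torque": joint torques, N m; "ee_pos": TCP position; "orientation": TCP orientation; "contact_force": force on the tool from outside, world axes, zero at the start; "wrist_torque": the same for the moment, N m; "opening": finger opening in mm; "gripper_force": force on a finger pad.
Only numpy, scipy, OpenCV 4.12 (cv2) and the standard library are available. Lean on these libraries where they do the work, as an engineer would, in place of code of your own. Each camera call takes 0.05 s, during which the arm holds its last target. There are 200 camera calls.

## Working session

There is one attempt and no reset: what is moved stays moved. The work goes in short steps, Python scripts to look and compute and a tool call to move; the robot and the scene stay as the last step left them, time stands still between calls to the robot, and variables do not carry over. Pictures are saved under pics/ and viewed, at most 14 in all, crops included, and the job is handed in when it is done.

Besides the shell and the picture viewer there is one more tool, called after "Emit:" as name(argument=value, ...), one argument or row to a line, values as JSON. step_arm: Moves the arm, as the interface text tells. Shift numbers are shares of 3 cm and turn numbers shares of 6 degrees, none past 1 either way. Its arguments: {"type":"object","properties":{"deltas":{"type":"array"},"fingers":{"type":"number"},"force":{"type":"number"}},"required":["deltas"]}

```bash
ls; mkdir -p pics; python3 - <<'E'
from plant import env, imaging
import cv2
for n in("scene","top"):
    im=imaging.read_camera(n); cv2.imwrite(f"pics/{n}0.png",cv2.resize(im[:,:,::-1],(800,500),interpolation=cv2.INTER_CUBIC)); cv2.imwrite(f"raw_{n}0.png",im[:,:,::-1])
    p=imaging.camera_params(n); print(n,{k:[round(float(x),4) for x in __import__('numpy').ravel(v)] for k,v in p.items()})
print(env.observe(), env.pinch_z)
E
```

```text
pics
scene {'K': [509.1294, 0.0, 321.2843, 0.0, 509.1294, 203.0098, 0.0, 0.0, 1.0], 'distortion': [-0.023, 0.0, 0.0, 0.0, 0.0], 'rvec': [2.2821, 0.821, -0.3074], 'tvec': [-408.8059, -166.8824, 1679.807]}
top {'K': [388.8256, 0.0, 318.7423, 0.0, 388.8256, 200.877, 0.0, 0.0, 1.0], 'distortion': [-0.0841, 0.0, 0.0, 0.0, 0.0], 'rvec': [2.1921, -2.1423, 0.1176], 'tvec': [44.2046, 508.2888, 1044.5794]}
{'clock': 0.1, 'joints': array([-1.46901751e+00,  3.42644240e-01,  1.52487570e+00,  9.92797971e-07,
        1.27539511e+00, -1.45965012e-01]), 'dq': array([ 0.0008756 , -0.00086005, -0.00505033, -0.00118328, -0.00206921,
       -0.00077661]), 'joint_torque': array([ 1.37299503e-03, -4.32005739e+01, -2.44692993e+01,  7.18665076e-02,
        5.25779079e-02, -5.07903155e-05]), 'ee_pos': array([ 128.74380153, -508.61841077,  226.13500922]), 'orientation': array([-3.11620890e+00, -3.87996842e-01, -4.73597360e-05]), 'contact_force': array([ 0.06587895,  1.13777244, -0.32833597]), 'wrist_torque': array([-0.0042759 ,  0.01137389, -0.04971665]), 'gripper_force': 0.0, 'opening': 91.40155348377996} 18.8
```

View pics/scene0.png

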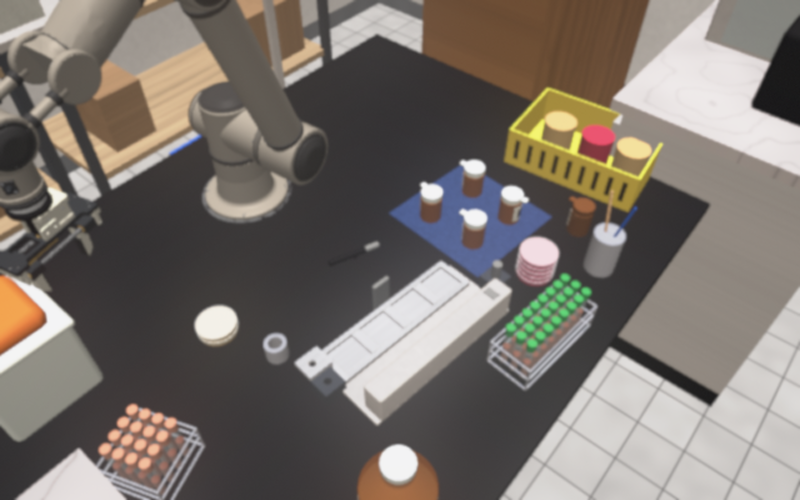

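View pics/top0.png

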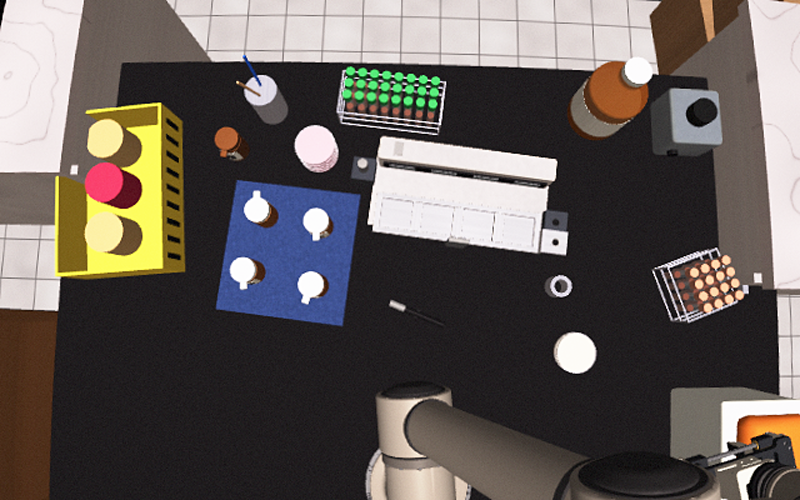

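Scene picture: four amber pots with white lids on the blue mat, top view pixels (800 scale) (257,210), (317,221), (245,270) and (312,286). The brown-lidded jar at (229,142) is the look-alike. Collar at (560,287), pin in its parking block at (363,163), tongue at (555,240), marker at (415,312). I'll enlarge to confirm.

```bash
cat > h.py <<'E'
from plant import env, imaging
import numpy as np, cv2
P={n:imaging.camera_params(n) for n in("scene","top")}
def w2p(pts,n="top"):
    p=P[n]; return cv2.projectPoints(np.float64(pts).reshape(-1,1,3),np.float64(p["rvec"]),np.float64(p["tvec"]),np.float64(p["K"]),np.float64(p["distortion"]))[0][:,0]
def p2w(uv,z,n="top"):
    p=P[n]; R=cv2.Rodrigues(np.float64(p["rvec"]))[0]; t=np.float64(p["tvec"]).ravel()
    q=cv2.undistortPoints(np.float64(uv).reshape(-1,1,2),np.float64(p["K"]),np.float64(p["distortion"]))[:,0]
    d=np.c_[q,np.ones(len(q))]@R; c=-R.T@t
    return c+d*((np.broadcast_to(z,len(q))-c[2])/d[:,2])[:,None]
def grab(n):
    return np.ascontiguousarray(imaging.read_camera(n)[:,:,::-1])
def crop(im,x0,y0,x1,y1,s,f):
    c=cv2.resize(im[y0:y1,x0:x1],None,fx=s,fy=s,interpolation=cv2.INTER_CUBIC)
    for x in range(x0-x0%10+10,x1,10): cv2.putText(c,str(x),(int((x-x0)*s),8),0,.3,(0,255,255),1);cv2.line(c,(int((x-x0+.5)*s),10),(int((x-x0+.5)*s),14),(0,255,255),1)
    for y in range(y0-y0%10+10,y1,10): cv2.putText(c,str(y),(0,int((y-y0+.5)*s)+3),0,.3,(0,255,255),1)
    cv2.imwrite(f,c)
E
python3 - <<'E'
from h import *
im=cv2.imread("raw_top0.png")
crop(im,165,95,295,215+30,4,"pics/matc.png")
crop(im,275,100,470,245,4,"pics/rdc.png")
# lid centroids: white blobs in mat
hsv=cv2.cvtColor(im,cv2.COLOR_BGR2HSV)
m=((hsv[...,1]<60)&(hsv[...,2]>150)).astype(np.uint8)
n,l,s,c=cv2.connectedComponentsWithStats(m)
for i in range(1,n):
    if s[i,4]>60 and 160<c[i,0]<480 and 90<c[i,1]<300:
        print(s[i],c[i].round(1),p2w([c[i]],85).round(0))
E
```

```text
[269  56  88  52 523] [309.1  90.3] [[801.  89.  85.]]
[ 236  100   35   38 1000] [252.9 118.3] [[720. 238.  85.]]
[ 294  109  152   93 9765] [367.3 156.4] [[622. -70.  85.]]
[195 152  20  26 353] [204.8 166. ] [[587. 360.  85.]]
[243 166  20  27 372] [252.5 177.6] [[558. 232.  85.]]
[432 183  22  21 365] [442.8 193.1] [[ 529. -271.   85.]]
[184 206  20  26 364] [193.7 216.6] [[452. 382.  85.]]
[238 217  21  27 388] [247.8 228.3] [[425. 238.  85.]]
[440 220  18  18 145] [448.3 228.4] [[ 436. -284.   85.]]
[443 266  34  33 869] [459.7 281.8] [[ 299. -314.   85.]]
```

View pics/matc.png

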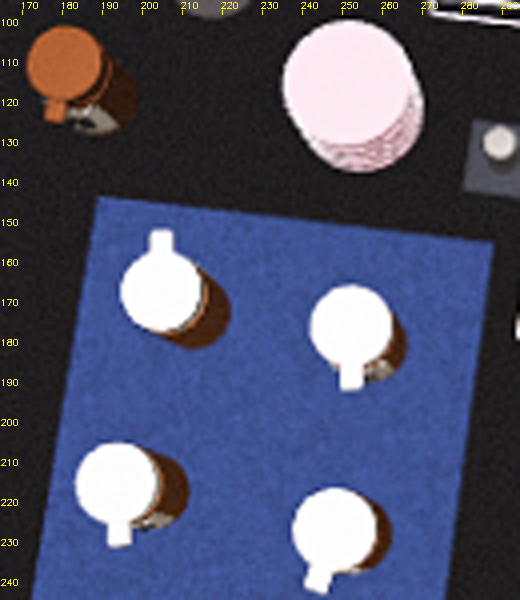

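View pics/rdc.png

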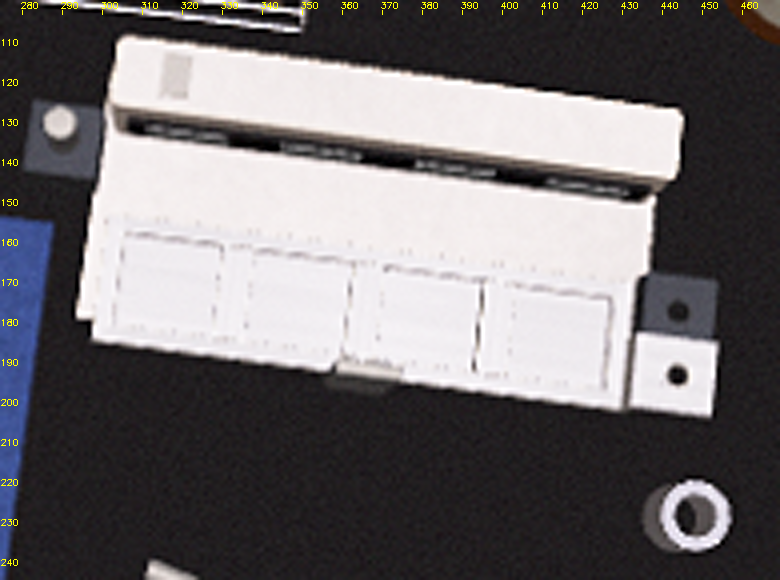

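Confirmed: four white-lidded amber pots at raw pixels (203,167), (251,177), (192,216), (247,228), tabs visible. The brown-lidded jar at (180,111) is not part of the job. The tongue hole is at (444,194), the lug hole at (444,178), the pin head at (290,130) and the collar at (448,228).

```bash
cat >> h.py <<'E'
from scipy.optimize import minimize
def lidmask(im,sat=60,val=150):
    hsv=cv2.cvtColor(im,cv2.COLOR_BGR2HSV); return ((hsv[...,1]<sat)&(hsv[...,2]>val)).astype(np.uint8)
def fitpot(m,x0,z=0,shift=(0,0)):
    """pose (x,y,theta) of a lid+tab silhouette; m = mask containing only that lid"""
    S=8
    ys,xs=np.nonzero(m); a,b,c,d=xs.min()-6,xs.max()+7,ys.min()-6,ys.max()+7
    M=cv2.GaussianBlur(m[c:d,a:b].astype(float),(3,3),.6)
    an=np.linspace(0,2*np.pi,48)
    def cost(q):
        x,y,t=q; R=np.array([[np.cos(t),-np.sin(t)],[np.sin(t),np.cos(t)]])
        im=np.zeros(((d-c)*S,(b-a)*S),np.uint8)
        C=np.c_[27*np.cos(an),27*np.sin(an)]@R.T+[x,y]
        T=np.float64([[0,-7],[41,-7],[41,7],[0,7]])@R.T+[x,y]
        for pts,zz in((C,85+z),(T,83+z)):
            p=(w2p(np.c_[pts,np.full(len(pts),zz)])-[a,c]+.5)*S
            cv2.fillPoly(im,[np.round(p*16).astype(np.int32)],255,shift=4)
        r=cv2.resize(im,(b-a,d-c),interpolation=cv2.INTER_AREA)/255.
        return ((cv2.GaussianBlur(r,(3,3),.6)-M)**2).sum()
    best=min((minimize(cost,[x0[0],x0[1],t],method="Nelder-Mead",options=dict(initial_simplex=[[x0[0],x0[1],t],[x0[0]+8,x0[1],t],[x0[0],x0[1]+8,t],[x0[0],x0[1],t+.5]],xatol=.05,fatol=.01)) for t in np.arange(0,6.3,.8)),key=lambda r:r.fun)
    return best.x,best.fun
def pots(im,box=(165,100,470,260)):
    m=lidmask(im); n,l,s,c=cv2.connectedComponentsWithStats(m); out=[]
    for i in range(1,n):
        if 250<s[i,4]<480 and box[0]<c[i,0]<box[2] and box[1]<c[i,1]<box[3]:
            out.append((c[i].round(0),*fitpot((l==i).astype(np.uint8),p2w([c[i]],85)[0])))
    return out
E
python3 - <<'E'
from h import *
im=cv2.imread("raw_top0.png")
for c,q,f in pots(im): print(c,q.round(1),np.degrees(q[2]).round(1),round(f,2))
r=lambda u,v:(u/4-.375+275,v/4-.375+100)
for nm,uv,z in [("fl",(107,105),88),("fr",(666,178),88),("bl",(122,37),88),("br",(683,110),88),("tongue",(677,375),50),("lug",(678,311),38),("tab",(370,366),96),("pin",(60,122),92),("collar",(695,515),45),("tngR",(717,341),50),("tngF",(711,416),50),("pb1",(33,100),50),("pb2",(24,170),50)]:
    print(nm,p2w([r(*uv)],z)[0].round(1))
E
```

```text
[205. 166.] [5.843e+02 3.600e+02 1.000e-01] 5.1 3.75
[252. 178.] [562.1 232.2   3.2] 182.6 4.73
[443. 193.] [ 530.3 -272.8    2.2] 126.1 56.63
[194. 217.] [455.3 382.7   3.3] 186.5 2.61
[248. 228.] [428.5 237.6   2.8] 163.2 4.52
fl [700.3 106.7  88. ]
fr [ 660.5 -267.4   88. ]
bl [747.6  98.   88. ]
br [ 707.9 -280.    88. ]
tongue [ 533.2 -285.1   50. ]
lug [ 579.6 -290.4   38. ]
tab [528.  -68.8  96. ]
pin [686.8 137.3  92. ]
collar [ 438.2 -298.2   45. ]
tngR [ 557.3 -313.4   50. ]
tngF [ 505.6 -308.4   50. ]
pb1 [714.4 159.8  50. ]
pb2 [664.6 164.3  50. ]
```

```bash
cat >> h.py <<'E'
from scipy.spatial.transform import Rotation as Ro
import json
YAW=-0.106; O=np.array([627.7,-74.8])
RX=np.array([np.cos(YAW),np.sin(YAW)]); RY=np.array([-RX[1],RX[0]])
def rd(x,y): return O+x*RX+y*RY          # reader frame -> world xy
def inrd(p): d=np.array(p[:2])-O; return np.array([d@RX,d@RY])
def down(psi): # tool y along world angle psi (deg), z down
    c,s=np.cos(np.radians(psi)),np.sin(np.radians(psi)); return Ro.from_matrix(np.c_[[-s,c,0],[c,s,0],[0,0,-1]])
def pose():
    o=env.observe(); R=Ro.from_rotvec(o["orientation"]); y=R.as_matrix()[:,1]
    return np.array(o["ee_pos"]),R,np.degrees(np.arctan2(y[1],y[0])),o
def plan(*wps,tot=True):
    """wps: (x,y,z,psi_deg,mm per row[,extra deg dir]); prints rows in calls of 8"""
    p,R,psi,o=pose(); rows=[]; 
    for w in wps:
        tp=np.array(w[:3],float); dpsi=w[3]-psi
        n=max(1,int(np.ceil(np.linalg.norm(tp-p)/w[4]-.02)),int(np.ceil(abs(dpsi)/5.9)))
        for k in range(n):
            q=p+(tp-p)/(n-k); a=psi+(w[3]-psi)/(n-k); Rt=down(a)
            t=R.inv().apply(q-p)/30; r=np.degrees((R.inv()*Rt).as_rotvec())/6
            t,r=np.clip(t,-1,1).round(2)+0.,np.clip(r,-1,1).round(2)+0.
            p=p+R.apply(t*30); R=R*Ro.from_rotvec(np.radians(r*6)); y=R.as_matrix()[:,1]
            psi=a+(np.degrees(np.arctan2(y[1],y[0]))-a+180)%360-180
            rows.append([*t,*r])
    print("from",o["ee_pos"].round(1),"psi",round(float(np.degrees(np.arctan2(*Ro.from_rotvec(o["orientation"]).as_matrix()[[1,0],1]))),1),"t",round(o["clock"],1),"rows",len(rows))
    for i in range(0,len(rows),8): print("["+", ".join(",".join(f"{v:g}" for v in r) for r in rows[i:i+8])+"]")
E
python3 - <<'E'
from h import *
print("lug rd",inrd((579.6,-290.4)),"tongue",inrd((533.2,-285.1)),"tab",inrd((528,-68.8)),"pin",inrd((686.8,137.3)))
im=cv2.imread("raw_top0.png")
for d in (0.047,): pass
d=-46.7
def poly(pts,z,col):
    q=w2p([[*rd(*p),z] for p in pts]); cv2.polylines(big,[np.int32(((q-[275,100]+.5)*4))],True,col,1)
big=cv2.resize(im[100:245,275:470],None,fx=4,fy=4,interpolation=cv2.INTER_CUBIC)
for yb in(-138,-46,46,138): poly([(d+a*33,yb+b*35) for a,b in((-1,-1),(1,-1),(1,1),(-1,1))],20,(0,0,255))
poly([(53,-192.5),(53,192.5),(100,192.5),(100,-192.5)],88,(0,160,0))
cv2.imwrite("pics/ov.png",big)
b=inrd((528,-68.8))
plan((*rd(b[0]-40,b[1]),190,-96.1,30),(*rd(b[0]-40,b[1]),72,-96.1,28))
E
```

```text
lug rd [ -25.01920026 -219.47895028] tongue [ -71.71951758 -219.11789246] tab [-99.77521931  -4.58209685] pin [ 36.32776574 217.16241258]
from [ 128.7 -508.6  226.1] psi -75.8 t 0.1 rows 25
[0.76,-0.57,0.06,-0.01,0,0.17, 0.75,-0.58,0.06,0,0,0.17, 0.74,-0.6,0.06,0,0,0.17, 0.73,-0.61,0.06,0,0,0.17, 0.72,-0.62,0.06,0,0,0.17, 0.71,-0.64,0.06,0,0,0.17, 0.7,-0.65,0.06,0,0,0.17, 0.69,-0.66,0.06,0,0,0.17]
[0.67,-0.67,0.06,0,0,0.17, 0.66,-0.69,0.06,0,0,0.17, 0.65,-0.7,0.06,0,0,0.17, 0.64,-0.71,0.06,0,0,0.17, 0.62,-0.72,0.06,0,0,0.17, 0.61,-0.73,0.06,0,0,0.17, 0.6,-0.74,0.06,0,0,0.17, 0.59,-0.75,0.06,0,0,0.17]
[0.57,-0.76,0.06,0,0,0.17, 0.56,-0.77,0.06,0,0,0.16, 0.54,-0.78,0.07,0,0,0.17, 0.53,-0.79,0.06,0,0,0.16, 0,0,0.79,0,0,0, 0,0,0.79,0,0,0, 0,0,0.78,0,0,0, 0,0,0.79,0,0,0]
[0,0,0.78,0,0,0]
```

View pics/ov.png

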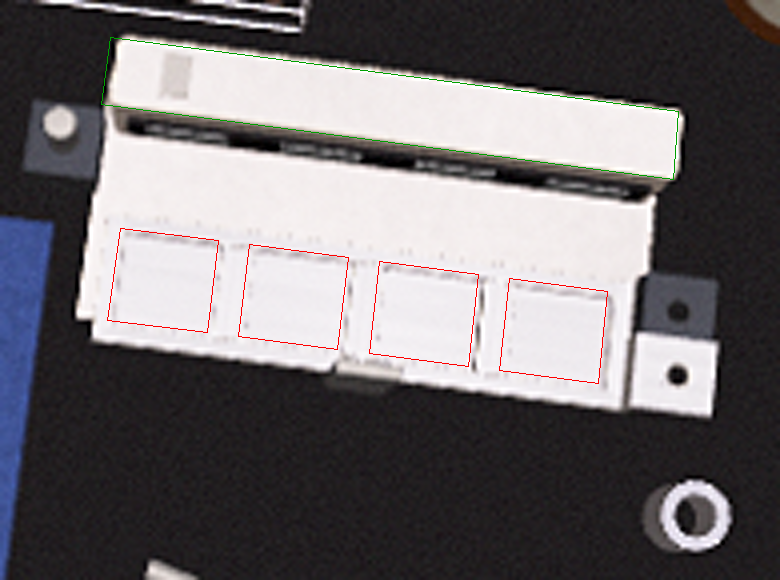

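The overlay shows the drawn bays about 5 crop pixels left of the real ones, so I shift the reader origin about 4 mm in -y. Moving to the tab now.

Emit:
step_arm(
  deltas=[0.76,-0.57,0.06,-0.01,0,0.17,0.75,-0.58,0.06,0,0,0.17,0.74,-0.6,0.06,0,0,0.17,0.73,-0.61,0.06,0,0,0.17,0.72,-0.62,0.06,0,0,0.17,0.71,-0.64,0.06,0,0,0.17,0.7,-0.65,0.06,0,0,0.17,0.69,-0.66,0.06,0,0,0.17],
  fingers=-1,
  force=20,
)

```text
clock: 1.1
ee_pos: [273.1, -330.4, 211.9]
orientation: [3.137, 0.164, -0.0]
contact_force: [1.0, -0.1, -0.9]
opening: 16.9
gripper_force: 0.0
```

Emit:
step_arm(
  deltas=[0.67,-0.67,0.06,0,0,0.17,0.66,-0.69,0.06,0,0,0.17,0.65,-0.7,0.06,0,0,0.17,0.64,-0.71,0.06,0,0,0.17,0.62,-0.72,0.06,0,0,0.17,0.61,-0.73,0.06,0,0,0.17,0.6,-0.74,0.06,0,0,0.17,0.59,-0.75,0.06,0,0,0.17],
)

```text
clock: 2.1
ee_pos: [416.8, -152.7, 197.3]
orientation: [3.14, -0.059, -0.0]
contact_force: [0.1, -0.3, 0.6]
opening: 0.9
gripper_force: 0.0
```

Emit:
step_arm(
  deltas=[0.57,-0.76,0.06,0,0,0.17,0.56,-0.77,0.06,0,0,0.16,0.54,-0.78,0.07,0,0,0.17,0.53,-0.79,0.06,0,0,0.16,0,0,0.79,0,0,0,0,0,0.79,0,0,0,0,0,0.78,0,0,0,0,0,0.79,0,0,0],
)

```text
clock: 3.1
ee_pos: [488.0, -65.0, 94.6]
orientation: [3.136, -0.167, -0.0]
contact_force: [0.4, -0.4, -0.1]
opening: 0.7
gripper_force: 0.0
```

Emit:
step_arm(
  deltas=[0,0,0.78,0,0,0,0,0,0,0,0,0],
)

```text
clock: 3.35
ee_pos: [486.9, -64.7, 70.6]
orientation: [3.137, -0.167, -0.006]
contact_force: [-0.9, -0.3, 0.1]
opening: 0.8
gripper_force: 0.0
```

Emit:
step_arm(
  deltas=[0.5,0,0,0,0,0,0.3,0,0,0,0,0,0.25,0,0,0,0,0,0.25,0,0,0,0,0,0.25,0,0,0,0,0,0.25,0,0,0,0,0,0.25,0,0,0,0,0],
)

```text
clock: 4.22
ee_pos: [549.8, -71.7, 72.2]
orientation: [3.136, -0.167, 0.0]
contact_force: [-2.5, -0.3, 2.0]
opening: 0.5
gripper_force: 1.5
```

Emit:
step_arm(
  deltas=[0.2,0,0,0,0,0,0.1,0,0,0,0,0,0.1,0,0,0,0,0],
)

```text
clock: 4.6
ee_pos: [557.2, -72.4, 72.0]
orientation: [3.137, -0.166, -0.015]
contact_force: [-23.7, 1.0, 18.4]
opening: 0.6
gripper_force: 12.0
```

Contact force 24 N against the stop, so the tray should be home. Back off and look.

Emit:
step_arm(
  deltas=[-0.4,0,0,0,0,0,-0.4,0,0,0,0,0,0,0,-1,0,0,0,0,0,-1,0,0,0,0,0,-1,0,0,0,0,0,-1,0,0,0,-0.5,-0.8,0,0,0,0,-0.5,-0.8,0,0,0,0],
  fingers=0.3,
)

```text
clock: 5.6
ee_pos: [512.5, -18.9, 192.5]
orientation: [3.136, -0.168, 0.004]
contact_force: [0.1, -0.2, -1.1]
opening: 59.4
gripper_force: 0.0
```

```bash
sed -i 's/^YAW=.*/YAW=-0.106; O=np.array([625.8,-78.4])/' h.py; python3 - <<'E'
from h import *
im=grab("top"); cv2.imwrite("raw_top1.png",im)
s=5; a,b=400,120; big=cv2.resize(im[b:b+120,a:a+90],None,fx=s,fy=s,interpolation=cv2.INTER_CUBIC)
c,d=275,105; big2=cv2.resize(im[d:d+60,c:c+50],None,fx=s,fy=s,interpolation=cv2.INTER_CUBIC)
out=np.zeros((600,710,3),np.uint8); out[:,:450]=big; out[:300,455:705]=big2; cv2.imwrite("pics/l.png",out)
# subpixel: dark hole in tongue, bright pin head
g=cv2.cvtColor(im,cv2.COLOR_BGR2GRAY).astype(float)
np.set_printoptions(linewidth=200)
print(g[170:190,436:456].astype(int)); print(g[122:140,282:300].astype(int))
E
```

```text
[[238 240 236 235 236 236 237 238 237 239 238 239 239 238 239 239 241 242 248 239]
 [240 239 234 234 235 235 236 235 237 234 236 236 237 237 238 237 238 239 244 230]
 [241 239 233 233 234 233 233 233 235 233 234 235 234 237 235 235 235 236 242 230]
 [242 238 237 236 234 234 235 234 237 229 230 236 234 232 234 232 233 235 239 212]
 [245 241 238 238 238 239 239 244 219 180 183 223 239 235 234 234 233 234 232 171]
 [243 239 237 237 239 238 243 224  86  45  69 117 236 241 237 236 237 237 237 173]
 [243 239 237 237 236 237 245 102  17  24  35  74 169 245 239 238 237 240 239 160]
 [243 237 236 235 236 238 245 129  26  22  23  61 136 243 237 236 237 239 236 120]
 [243 234 233 233 234 236 240 202  60  17  16  59 172 240 236 236 236 239 237 100]
 [242 236 232 233 232 232 234 239 183 121  73 168 222 237 235 234 233 238 234  57]
 [241 236 235 237 235 235 234 237 238 219 195 240 234 232 232 233 233 238 229  57]
 [241 237 237 238 237 237 238 236 237 238 239 237 234 235 234 234 233 236 234  44]
 [240 236 236 237 237 238 238 238 237 238 238 237 236 237 235 235 233 239 235  13]
 [242 236 238 235 234
[... 1211 characters left out ...]
 98  81  83  82  84  87]
 [ 58  77  81  58 182 217 215 217 214 219 226 163  88  82  81  84  86  85]
 [ 73  82  80  74 156 211 221 222 222 226 211 129  69  76  85  83  85  82]
 [ 76  78  82  79  74 157 197 214 207 203 147  71  60  80  83  84  86  89]
 [ 70  79  75  76  71  63  98 151 142 110  71  53  56  85  87  82  86  85]
 [ 75  82  82  79  78  61  46  49  52  51  56  50  68  84  83  81  86  80]
 [ 78  85  76  81  81  67  54  54  56  57  54  61  77  83  80  79  87  69]
 [ 76  83  85  83  85  78  69  59  55  59  61  68  85  86  88  86  85  69]
 [ 77  84  79  84  85  86  83  77  72  71  75  83  85  86  88  83  81  46]
 [ 85  83  82  83  83  80  84  84  86  87  85  88  87  83  84  85  85  41]]
```

View pics/l.png

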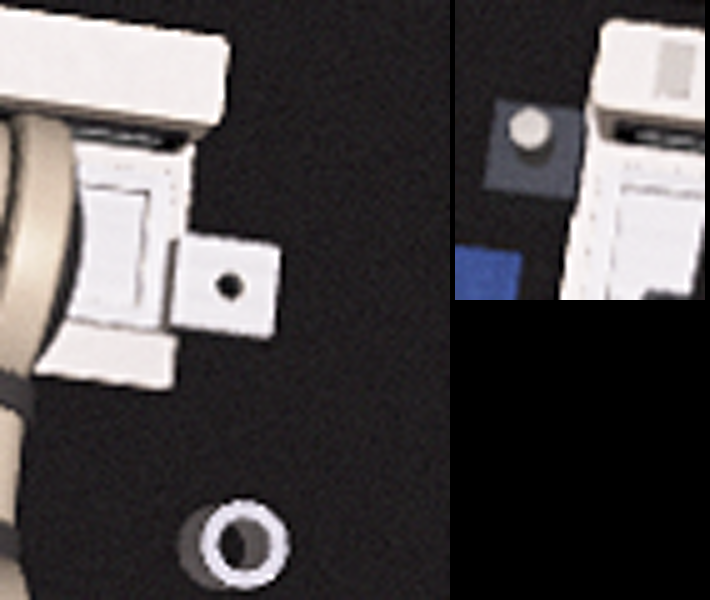

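The tray is home: the tongue covers the lug and its hole is at raw pixel (445.5,177). The collar is unmoved at (448.5,228). Now measure the hole and pin sub-pixel and plan the pin pick.

```bash
python3 - <<'E'
from h import *
g=cv2.cvtColor(cv2.imread("raw_top1.png"),cv2.COLOR_BGR2GRAY).astype(float)
def cen(w,x0,y0): 
    yy,xx=np.mgrid[:w.shape[0],:w.shape[1]]; return np.array([(w*xx).sum()/w.sum()+x0,(w*yy).sum()/w.sum()+y0])
h=cen(np.clip((225-g[172:183,441:451])/120,0,1),441,172)
p=cen(np.clip((g[124:137,285:296]-100)/90,0,1),285,124)
P1=p2w([p],92)[0]; H=p2w([h],50)[0]
print(h,p,"hole",H.round(1),inrd(H),"pin",P1.round(1),inrd(P1))
x,y=P1[:2]
plan((x-60,y-15,190,-6.1,28),(x,y,165,-6.1,28),(x,y,58,-6.1,25))
E
```

```text
[445.47128077 176.79914377] [289.45520468 130.1419883 ] hole [ 579.1 -290.2   50. ] [ -23.99249981 -215.56703674] pin [686.7 137.7  92. ] [ 37.70970189 221.33722695]
from [510.6 -16.  192.2] psi -96.0 t 5.7 rows 24
[0.21,-0.31,0,-0.01,0,-0.94, 0.24,-0.29,0,0,0,-0.94, 0.27,-0.27,0.01,0,0,-0.94, 0.29,-0.24,0,0,0,-0.94, 0.31,-0.21,0.01,0,0,-0.94, 0.33,-0.18,0,0,0,-0.94, 0.35,-0.14,0.01,0,0,-0.93, 0.36,-0.11,0,0,0,-0.94]
[0.37,-0.07,0.01,0,0,-0.93, 0.38,-0.03,0,0,0,-0.94, 0.38,0,0.01,0,0,-0.93, 0.37,0.04,0,0,0,-0.94, 0.37,0.07,0.01,0,0,-0.93, 0.36,0.11,0,0,0,-0.94, 0.35,0.15,0.01,0,0,-0.93, 0.33,0.18,0,0,0,-0.94]
[0.24,0.64,0.28,0,0,0, 0.23,0.65,0.28,0,0,0, 0.24,0.64,0.28,0,0,0, 0,0,0.71,0,0,0, 0,0,0.71,0,0,0, 0,0,0.71,0,0,0, 0,0,0.72,0,0,0, 0,0,0.71,0,0,0]
```

Emit:
step_arm(
  deltas=[0.21,-0.31,0,-0.01,0,-0.94,0.24,-0.29,0,0,0,-0.94,0.27,-0.27,0.01,0,0,-0.94,0.29,-0.24,0,0,0,-0.94,0.31,-0.21,0.01,0,0,-0.94,0.33,-0.18,0,0,0,-0.94,0.35,-0.14,0.01,0,0,-0.93,0.36,-0.11,0,0,0,-0.94],
)

```text
clock: 6.65
ee_pos: [570.9, 50.2, 191.0]
orientation: [2.958, 1.052, 0.0]
contact_force: [0.2, 1.4, 0.5]
opening: 59.5
gripper_force: 0.0
```

Emit:
step_arm(
  deltas=[0.37,-0.07,0.01,0,0,-0.93,0.38,-0.03,0,0,0,-0.94,0.38,0,0.01,0,0,-0.93,0.37,0.04,0,0,0,-0.94,0.37,0.07,0.01,0,0,-0.93,0.36,0.11,0,0,0,-0.94,0.35,0.15,0.01,0,0,-0.93,0.33,0.18,0,0,0,-0.94],
)

```text
clock: 7.65
ee_pos: [629.4, 119.4, 189.6]
orientation: [2.332, 2.102, -0.001]
contact_force: [1.0, -0.1, 0.3]
opening: 59.6
gripper_force: 0.0
```

Emit:
step_arm(
  deltas=[0.24,0.64,0.28,0,0,0,0.23,0.65,0.28,0,0,0,0.24,0.64,0.28,0,0,0,0,0,0.71,0,0,0,0,0,0.71,0,0,0,0,0,0.71,0,0,0,0,0,0.72,0,0,0,0,0,0.71,0,0,0],
)

```text
clock: 8.65
ee_pos: [689.0, 133.8, 56.8]
orientation: [2.336, 2.098, -0.001]
contact_force: [-0.2, -1.0, 0.3]
opening: 59.9
gripper_force: 0.0
```

Emit:
step_arm(
  deltas=[0,0,0,0,0,0,0,0,0,0,0,0],
)

```text
clock: 8.9
ee_pos: [689.5, 133.9, 58.6]
orientation: [2.335, 2.097, -0.0]
contact_force: [0.3, 0.1, 0.5]
opening: 59.9
gripper_force: 0.0
```

Emit:
step_arm(
  deltas=[0.12,-0.11,0,0,0,0,0,0,0,0,0,0],
)

```text
clock: 9.15
ee_pos: [686.1, 138.4, 58.7]
orientation: [2.335, 2.098, -0.0]
contact_force: [0.6, -0.2, -0.4]
opening: 59.4
gripper_force: 0.0
```

Emit:
step_arm(
  deltas=[0,0,0,0,0,0,0,0,0,0,0,0,0,0,0,0,0,0,0,0,0,0,0,0,0,0,0,0,0,0],
  fingers=-1,
  force=30,
)

```text
clock: 9.78
ee_pos: [686.1, 137.9, 57.7]
orientation: [2.336, 2.098, -0.002]
contact_force: [-0.1, -0.1, -0.2]
opening: 21.4
gripper_force: 30.0
```

```bash
python3 - <<'E'
from h import *
print(pose()[0],pose()[2])
rows=np.array([0.37,-0.07,0.01,0,0,-0.93, 0.38,-0.03,0,0,0,-0.94, 0.38,0,0.01,0,0,-0.93, 0.37,0.04,0,0,0,-0.94, 0.37,0.07,0.01,0,0,-0.93, 0.36,0.11,0,0,0,-0.94, 0.35,0.15,0.01,0,0,-0.93, 0.33,0.18,0,0,0,-0.94]).reshape(-1,6)
R0=Ro.from_rotvec([2.958,1.052,0])
for f in(0,.5,1):
    p=np.array([570.9,50.2,191.]);R=R0
    for r in rows:
        d=Ro.from_rotvec(np.radians(r[3:]*6)); p=p+(R*Ro.from_rotvec(np.radians(r[3:]*6)*f)).apply(r[:3]*30); R=R*d
    print(f,p,R.as_rotvec())
E
```

```text
[686.1164232  137.86864622  57.69283951] -6.144519975147439
0 [629.16668594 119.556296   189.70416346] [ 2.33257207e+00  2.10156331e+00 -1.25323892e-03]
0.5 [625.70277806 122.32456771 189.69628102] [ 2.33257207e+00  2.10156331e+00 -1.25323892e-03]
1 [622.10754409 124.92000968 189.68864711] [ 2.33257207e+00  2.10156331e+00 -1.25323892e-03]
```

```bash
python3 - <<'E'
from h import *
plan((686.1,137.9,160,-6.1,25),(578.5,-290,160,-6.1,27),(578.5,-290,118,-6.1,21))
E
```

```text
from [686.1 137.9  57.7] psi -6.1 t 9.8 rows 24
[0,0,-0.68,0.01,0.02,0, 0,0,-0.68,0,0,0, 0,0,-0.68,0,0,0, 0,0,-0.69,0,0,0, 0,0,-0.68,0,0,-0.01, -0.86,-0.12,0,0,0,0, -0.86,-0.12,0,0,0,0, -0.86,-0.12,0,0,0,0]
[-0.86,-0.12,0,0,0,0, -0.86,-0.12,0,0,0,0, -0.86,-0.12,0,0,0,0, -0.85,-0.12,0,0,0,0, -0.86,-0.12,0,0,0,0, -0.85,-0.12,0,0,0,0, -0.86,-0.12,0,0,0,0, -0.85,-0.12,0,0,0,0]
[-0.86,-0.12,0,0,0,0, -0.85,-0.12,0,0,0,0, -0.86,-0.12,0,0,0,0, -0.85,-0.13,0,0,0,0, -0.86,-0.12,0,0,0,0, -0.85,-0.13,0,0,0,0, 0,0,0.7,0,0,0, 0,0,0.7,0,0,0]
```

Emit:
step_arm(
  deltas=[0,0,-0.68,0,0,0,0,0,-0.68,0,0,0,0,0,-0.68,0,0,0,0,0,-0.69,0,0,0,0,0,-0.68,0,0,0,-0.86,-0.12,0,0,0,0,-0.86,-0.12,0,0,0,0,-0.86,-0.12,0,0,0,0],
)

```text
clock: 10.78
ee_pos: [666.3, 60.9, 159.7]
orientation: [2.337, 2.098, -0.003]
contact_force: [0.1, 0.2, -1.4]
opening: 21.1
gripper_force: 30.0
```

Emit:
step_arm(
  deltas=[-0.86,-0.12,0,0,0,0,-0.86,-0.12,0,0,0,0,-0.86,-0.12,0,0,0,0,-0.85,-0.12,0,0,0,0,-0.86,-0.12,0,0,0,0,-0.85,-0.12,0,0,0,0,-0.86,-0.12,0,0,0,0,-0.85,-0.12,0,0,0,0],
)

```text
clock: 11.78
ee_pos: [615.3, -140.4, 160.1]
orientation: [2.338, 2.098, -0.003]
contact_force: [0.8, 0.5, -0.0]
opening: 21.3
gripper_force: 30.0
```

Emit:
step_arm(
  deltas=[-0.86,-0.12,0,0,0,0,-0.85,-0.12,0,0,0,0,-0.86,-0.12,0,0,0,0,-0.85,-0.13,0,0,0,0,-0.86,-0.12,0,0,0,0,-0.85,-0.13,0,0,0,0,0,0,0.7,0,0,0,0,0,0.7,0,0,0],
)

```text
clock: 12.78
ee_pos: [576.8, -290.7, 118.1]
orientation: [2.338, 2.096, -0.002]
contact_force: [-0.4, -0.2, -0.9]
opening: 21.8
gripper_force: 30.0
```

Emit:
step_arm(
  deltas=[0,0,0,0,0,0,0,0,0,0,0,0,0,0,0,0,0,0],
)

```text
clock: 13.15
ee_pos: [578.2, -290.0, 120.1]
orientation: [2.335, 2.097, -0.001]
contact_force: [-0.5, -0.5, -1.6]
opening: 21.5
gripper_force: 30.0
```

Emit:
step_arm(
  deltas=[0,0,0.25,0,0,0,0,0,0.25,0,0,0,0,0,0.1,0,0,0,0,0,0.1,0,0,0,0,0,0.1,0,0,0],
)

```text
clock: 13.78
ee_pos: [578.5, -290.1, 95.3]
orientation: [2.334, 2.097, -0.001]
contact_force: [3.4, -1.6, 0.7]
opening: 21.4
gripper_force: 30.0
```

Emit:
step_arm(
  deltas=[0,0,0.05,0,0,0,0,0,0,0,0,0],
)

```text
clock: 14.02
ee_pos: [578.1, -290.0, 93.6]
orientation: [2.335, 2.097, -0.002]
contact_force: [3.2, -2.3, 0.2]
opening: 21.2
gripper_force: 30.0
```

In the tongue hole, with a slight side force towards +x, -y. Nudge and continue.

Emit:
step_arm(
  deltas=[-0.02,0.03,0,0,0,0,0,0,0.1,0,0,0,0,0,0.1,0,0,0,0,0,0.1,0,0,0],
)

```text
clock: 14.52
ee_pos: [578.6, -290.3, 84.1]
orientation: [2.336, 2.098, -0.002]
contact_force: [0.6, -0.3, -0.3]
opening: 21.6
gripper_force: 30.0
```

Emit:
step_arm(
  deltas=[0,0,0.2,0,0,0,0,0,0.2,0,0,0,0,0,0,0,0,0],
)

```text
clock: 14.9
ee_pos: [578.7, -290.4, 71.6]
orientation: [2.336, 2.098, -0.002]
contact_force: [2.9, -1.4, -3.8]
opening: 21.2
gripper_force: 30.0
```

Emit:
step_arm(
  deltas=[-0.01,0.02,0.15,0,0,0,0,0,0.15,0,0,0,0,0,0.12,0,0,0,0,0,0,0,0,0],
)

```text
clock: 15.4
ee_pos: [578.9, -290.6, 59.3]
orientation: [2.337, 2.099, -0.002]
contact_force: [0.5, -0.7, -1.2]
opening: 21.3
gripper_force: 30.0
```

Emit:
step_arm(
  deltas=[0,0,0.06,0,0,0,0,0,0,0,0,0],
)

```text
clock: 15.65
ee_pos: [579.0, -290.7, 57.9]
orientation: [2.336, 2.098, -0.002]
contact_force: [-0.6, -1.3, -1.0]
opening: 21.2
gripper_force: 30.0
```

Emit:
step_arm(
  deltas=[0,0,0.05,0,0,0,0,0,0,0,0,0],
)

```text
clock: 15.9
ee_pos: [579.4, -290.9, 57.6]
orientation: [2.335, 2.098, -0.002]
contact_force: [-2.1, 1.2, 5.1]
opening: 21.4
gripper_force: 30.0
```

Emit:
step_arm(
  deltas=[0,0,0,0,0,0,0,0,0,0,0,0,0,0,0,0,0,0],
  fingers=0.2,
)

```text
clock: 16.27
ee_pos: [579.1, -290.8, 56.3]
orientation: [2.336, 2.098, -0.002]
contact_force: [-0.4, 0.6, -0.8]
opening: 46.9
gripper_force: 0.0
```

Emit:
step_arm(
  deltas=[0,0,-0.7,0,0,0,0,0,-1,0,0,0,0,0,-1,0,0,0,0,0,-1,0,0,0,0,0,0,0,0,0,0,0,0,0,0,0,0,0,0,0,0,0],
)

```text
clock: 17.15
ee_pos: [578.6, -290.2, 165.9]
orientation: [-2.337, -2.099, 0.003]
contact_force: [0.0, -0.8, -0.4]
opening: 55.2
gripper_force: 0.0
```

Pin seated (5 N down at the expected height). Measure the collar.

```bash
cat >> h.py <<'E'
def collar(im,box=(420,205,480,260)):
    x0,y0,x1,y1=box; m=lidmask(im[y0:y1,x0:x1],50,165); n,l,s,c=cv2.connectedComponentsWithStats(m); r=[]
    for i in range(1,n):
        if 60<s[i,4]<400:
            cs,_=cv2.findContours((l==i).astype(np.uint8),cv2.RETR_EXTERNAL,cv2.CHAIN_APPROX_NONE); (cx,cy),rad=cv2.minEnclosingCircle(cs[0]); e=cv2.fitEllipse(cs[0]); r.append((e[0][0]+x0,e[0][1]+y0,e[1],int(s[i,4])))
    return r
E
python3 - <<'E'
from h import *
im=grab("top"); cv2.imwrite("raw_top2.png",im)
for r in collar(im): 
    w=p2w([r[:2]],45)[0]; print(r,w.round(1))
crop(im,400,140,500,265,4,"pics/c2.png")
E
```

```text
(473.2954521179199, 244.6180191040039, (13.822050094604492, 41.05173110961914), 279) [ 395.3 -367.2   45. ]
```

View pics/c2.png

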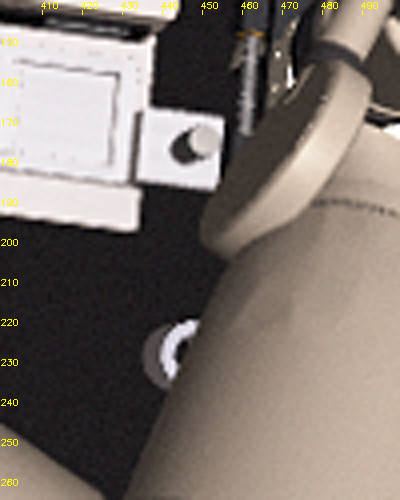

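The pin stands in the tongue at (448,174). The collar is about where it was, partly hidden by the arm. Use the unobstructed frame for its position.

```bash
python3 - <<'E'
from h import *
for k in(0,1):
    for r in collar(cv2.imread(f"raw_top{k}.png")): w=p2w([r[:2]],45)[0]; print(r,w.round(1))
x,y=w[:2]
plan((x,y,165,-6.1,27),(x,y,60,-6.1,25))
E
```

```text
(448.37072563171387, 228.3676986694336, (15.797056198120117, 16.621841430664062), 137) [ 438.2 -298.2   45. ]
(448.3740425109863, 228.32451820373535, (15.808700561523438, 16.523902893066406), 136) [ 438.3 -298.2   45. ]
from [ 578.7 -290.3  166. ] psi -6.1 t 17.2 rows 11
[-0.13,-0.77,0.01,-0.02,0.01,0, -0.13,-0.77,0.01,0,0,0, -0.13,-0.77,0,0,0,0, -0.12,-0.77,0.01,0,0,0, -0.13,-0.77,0,0,0,0, -0.12,-0.77,0.01,0,0,-0.01, 0,0,0.7,0,0,0, 0,0,0.7,0,0,0]
[0,0,0.7,0,0,0, 0,0,0.7,0,0,0, 0,0,0.7,0,0,0]
```

Emit:
step_arm(
  deltas=[-0.13,-0.77,0,0,0,0,-0.13,-0.77,0,0,0,0,-0.13,-0.77,0,0,0,0,-0.12,-0.77,0,0,0,0,-0.13,-0.77,0,0,0,0,-0.12,-0.77,0,0,0,0,0,0,0.7,0,0,0,0,0,0.7,0,0,0],
  fingers=0.7,
)

```text
clock: 18.2
ee_pos: [438.6, -298.6, 124.8]
orientation: [2.337, 2.098, -0.002]
contact_force: [-0.1, -0.8, 0.7]
opening: 78.1
gripper_force: 0.0
```

Emit:
step_arm(
  deltas=[0,0,0.7,0,0,0,0,0,0.7,0,0,0,0,0,0.7,0,0,0,0,0,0,0,0,0,0,0,0,0,0,0],
)

```text
clock: 18.82
ee_pos: [439.2, -298.8, 62.9]
orientation: [2.336, 2.098, -0.002]
contact_force: [0.2, -0.1, 0.8]
opening: 78.1
gripper_force: 0.0
```

```bash
python3 - <<'E'
from h import *
im=grab("scene"); q=w2p([[438.3,-298.2,22]],"scene")[0]; print(q, pose()[0])
x,y=int(q[0]),int(q[1]); crop(im,x-60,y-50,x+60,y+50,4,"pics/c3.png")
plan((438.3,-298.2,13,-6.1,16))
E
```

```text
[221.59477999 277.99425187] [ 439.37845884 -298.98724032   63.21420855]
from [ 439.4 -299.    63.2] psi -6.1 t 18.9 rows 4
[0.01,-0.01,0.42,0.01,0.03,0, 0,-0.01,0.42,0,0,0, 0.01,-0.01,0.42,0,0,0, 0,-0.01,0.41,0,0,-0.01]
```

View pics/c3.png

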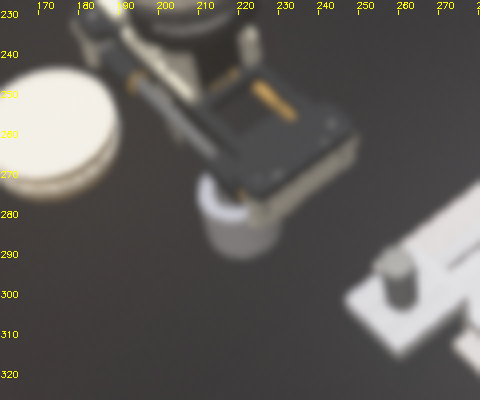

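The collar at (219,278) is under the gripper, and the pin is seated at (260,298). Grasp.

Emit:
step_arm(
  deltas=[0,-0.01,0.42,0,0,0,0,-0.01,0.42,0,0,0,0.01,-0.01,0.42,0,0,0,0.01,-0.01,0.41,0,0,0,0,0,0,0,0,0],
)

```text
clock: 19.5
ee_pos: [437.2, -297.4, 11.1]
orientation: [-2.337, -2.099, 0.002]
contact_force: [0.5, 0.3, 1.1]
opening: 78.2
gripper_force: 0.0
```

Emit:
step_arm(
  deltas=[0,0,0,0,0,0,0,0,0,0,0,0,0,0,0,0,0,0,0,0,0,0,0,0],
  fingers=-1,
  force=35,
)

```text
clock: 20.0
ee_pos: [438.0, -298.2, 12.7]
orientation: [2.336, 2.098, -0.002]
contact_force: [-1.3, -0.1, 1.9]
opening: 46.5
gripper_force: 35.0
```

```bash
python3 - <<'E'
from h import *
p=pose()[0]
plan((p[0],p[1],125,-6.1,24),(579.,-290.5,125,-6.1,20))
E
```

```text
from [ 438.  -298.2   12.7] psi -6.1 t 20.0 rows 13
[0,0,-0.75,0.01,0.02,0, 0,0,-0.75,0,0,0, 0,0,-0.75,0,0,0, 0,0,-0.75,0,0,0, 0,0,-0.74,0,0,-0.01, 0.09,0.58,0,0,0,0, 0.09,0.58,0,0,0,0, 0.09,0.58,0,0,0,0]
[0.1,0.58,0,0,0,0, 0.09,0.58,0,0,0,0, 0.1,0.58,0,0,0,0, 0.09,0.58,0,0,0,0, 0.1,0.59,0,0,0,0]
```

Emit:
step_arm(
  deltas=[0,0,-0.75,0,0,0,0,0,-0.75,0,0,0,0,0,-0.75,0,0,0,0,0,-0.75,0,0,0,0,0,-0.74,0,0,0,0.09,0.58,0,0,0,0,0.09,0.58,0,0,0,0,0.09,0.58,0,0,0,0],
)

```text
clock: 21.0
ee_pos: [490.9, -295.2, 124.6]
orientation: [2.336, 2.098, -0.002]
contact_force: [0.1, 0.4, -0.6]
opening: 47.0
gripper_force: 35.0
```

Emit:
step_arm(
  deltas=[0.1,0.58,0,0,0,0,0.09,0.58,0,0,0,0,0.1,0.58,0,0,0,0,0.09,0.58,0,0,0,0,0.1,0.59,0,0,0,0,0,0,0,0,0,0,0,0,0,0,0,0,0,0,0,0,0,0],
)

```text
clock: 22.0
ee_pos: [578.2, -290.4, 124.6]
orientation: [2.337, 2.098, -0.002]
contact_force: [0.5, -0.7, -1.6]
opening: 47.0
gripper_force: 35.0
```

```bash
python3 - <<'E'
from h import *
im=grab("scene"); q=w2p([[579,-290.5,110]],"scene")[0]
x,y=int(q[0]),int(q[1]); crop(im,x-60,y-50,x+60,y+50,4,"pics/c4.png"); p=pose();print(p[0],p[3]["opening"])
E
```

```text
[ 578.3532603  -290.48933967  124.72187155] 46.602538172665604
```

View pics/c4.png

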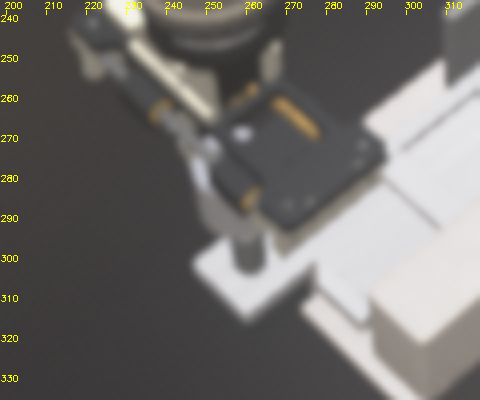

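Collar held above the pin (about (250,293)). Lower it gently.

Emit:
step_arm(
  deltas=[0,0.02,0.3,0,0,0,0,0,0.3,0,0,0,0,0,0.15,0,0,0,0,0,0.15,0,0,0,0,0,0,0,0,0],
)

```text
clock: 22.68
ee_pos: [579.4, -290.4, 97.2]
orientation: [2.336, 2.099, -0.002]
contact_force: [0.4, 0.6, -1.2]
opening: 46.4
gripper_force: 35.0
```

Emit:
step_arm(
  deltas=[0,0,0.2,0,0,0,0,0,0.2,0,0,0,0,0,0.2,0,0,0,0,0,0,0,0,0],
)

```text
clock: 23.18
ee_pos: [579.2, -290.3, 78.8]
orientation: [2.337, 2.099, -0.003]
contact_force: [-0.5, 0.1, -1.3]
opening: 46.6
gripper_force: 35.0
```

Emit:
step_arm(
  deltas=[0,0,0.2,0,0,0,0,0,0.2,0,0,0,0,0,0.1,0,0,0,0,0,0,0,0,0],
)

```text
clock: 23.68
ee_pos: [579.4, -290.5, 64.3]
orientation: [2.336, 2.098, -0.002]
contact_force: [0.3, 0.7, -0.1]
opening: 46.5
gripper_force: 35.0
```

Emit:
step_arm(
  deltas=[0,0,0.06,0,0,0,0,0,0,0,0,0],
)

```text
clock: 23.92
ee_pos: [579.6, -290.6, 62.9]
orientation: [2.336, 2.098, -0.002]
contact_force: [-0.2, 1.2, -0.6]
opening: 46.4
gripper_force: 35.0
```

Emit:
step_arm(
  deltas=[0,0,0.05,0,0,0,0,0,0,0,0,0],
)

```text
clock: 24.18
ee_pos: [580.0, -290.7, 62.7]
orientation: [2.335, 2.097, -0.001]
contact_force: [-1.1, 2.2, 6.0]
opening: 46.4
gripper_force: 35.0
```

Emit:
step_arm(
  deltas=[0,0,0,0,0,0,0,0,0,0,0,0,0,0,0,0,0,0],
  fingers=0.7,
)

```text
clock: 24.55
ee_pos: [579.5, -290.6, 61.1]
orientation: [2.336, 2.098, -0.002]
contact_force: [-0.1, 0.4, 0.2]
opening: 72.2
gripper_force: 0.0
```

Emit:
step_arm(
  deltas=[0,0,-0.7,0,0,0,0,0,-1,0,0,0,0,0,-1,0,0,0,0,0,-1,0,0,0,0,0,-0.3,0,0,0,0,0,0,0,0,0,0,0,0,0,0,0],
)

```text
clock: 25.42
ee_pos: [578.9, -289.9, 179.6]
orientation: [-2.337, -2.099, 0.003]
contact_force: [-0.2, -0.1, -0.3]
opening: 78.1
gripper_force: 0.0
```

```bash
python3 - <<'E'
from h import *
im=grab("scene"); cv2.imwrite("raw_sc5.png",im)
t=grab("top"); cv2.imwrite("raw_top5.png",t)
for c,q,f in pots(t,(165,100,300,260)): print(c,q.round(1),np.degrees(q[2]).round(1),round(f,2))
c1=cv2.resize(im[230:330,190:310],None,fx=4,fy=4,interpolation=cv2.INTER_CUBIC); c2=cv2.resize(t[150:250,400:480],None,fx=4,fy=4,interpolation=cv2.INTER_CUBIC)
cv2.imwrite("pics/c5.png",np.hstack([c1,c2]))
p=pose();print(p[0],p[2])
E
```

```text
[205. 166.] [584.2 360.1   6.4] 365.4 2.4
[252. 177.] [562.4 232.2   3.2] 182.7 3.29
[194. 217.] [455.3 382.7   3.3] 186.6 2.55
[248. 228.] [428.4 237.8   2.9] 163.3 3.32
[ 579.03744004 -289.95858595  179.75827753] -6.142097879110086
```

View pics/c5.png

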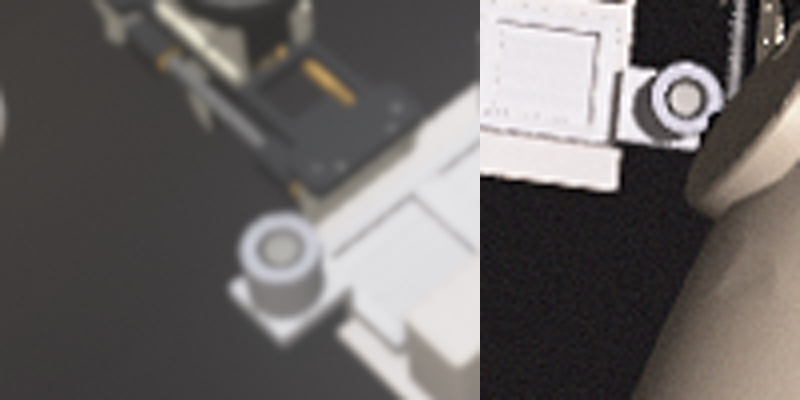

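The collar sits flat round the pin head on the tongue (left crop (280,265), right crop (685,98)). Lock done; now the pots. B (562,232) goes to bay 1 first, with a check of the bay overlay.

```bash
python3 - <<'E'
from h import *
im=cv2.imread("raw_top5.png"); a,b=290,110
big=cv2.resize(im[b:b+90,a:a+160],None,fx=5,fy=5,interpolation=cv2.INTER_CUBIC)
for yb in(-138,-46,46,138):
    q=w2p([[*rd(i*33,yb+j*35),25] for i,j in((-1,-1),(1,-1),(1,1),(-1,1))]); cv2.polylines(big,[np.int32(((q-[a,b]+.5)*5))],True,(0,0,255),1)
cv2.imwrite("pics/ov2.png",big)
plan((562.3,232.2,180,-87.3,29),(562.3,232.2,30,-87.3,25))
E
```

```text
from [ 579.  -290.   179.8] psi -6.1 t 25.5 rows 24
[0.96,-0.13,0,-0.02,0.01,0.75, 0.94,-0.21,0,0,0,0.75, 0.93,-0.28,0,0,0,0.75, 0.9,-0.35,0,0,0,0.75, 0.87,-0.42,0,0,0,0.75, 0.83,-0.49,0,0,0,0.75, 0.79,-0.56,0,0,0,0.75, 0.75,-0.62,0,0,0,0.75]
[0.7,-0.67,0,0,0,0.75, 0.64,-0.72,0,0,0,0.75, 0.58,-0.77,0,0,0,0.75, 0.52,-0.82,0,0,0,0.75, 0.45,-0.85,0,0,0,0.75, 0.39,-0.89,0,0,0,0.76, 0.31,-0.92,0,0,0,0.75, 0.24,-0.94,0,0,0,0.76]
[0.17,-0.95,0,0,0,0.75, 0.09,-0.96,-0.01,0,0,0.76, 0,0,0.83,0,0,0, 0,0,0.83,0,0,0, 0,0,0.84,0,0,0, 0,0,0.83,0,0,0, 0,0,0.84,0,0,0, 0,0,0.83,0,0,0]
```

View pics/ov2.png

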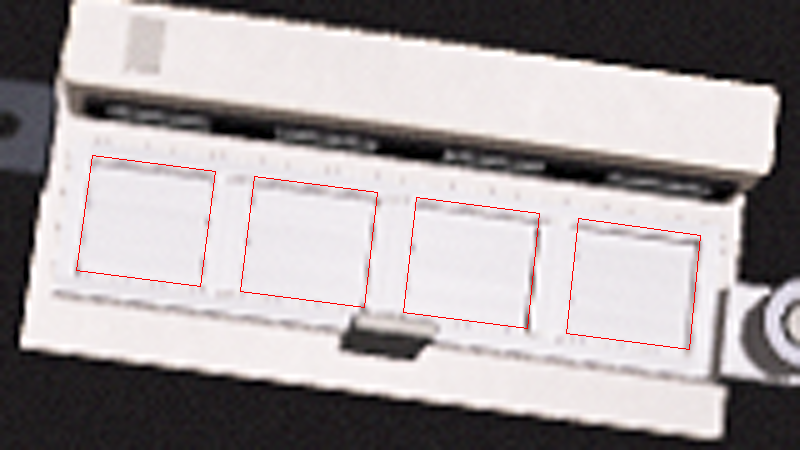

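The drawn bays lie on the real ones within about 1 mm. Pick B.

Emit:
step_arm(
  deltas=[0.96,-0.13,0,0,0,0.75,0.94,-0.21,0,0,0,0.75,0.93,-0.28,0,0,0,0.75,0.9,-0.35,0,0,0,0.75,0.87,-0.42,0,0,0,0.75,0.83,-0.49,0,0,0,0.75,0.79,-0.56,0,0,0,0.75,0.75,-0.62,0,0,0,0.75],
  fingers=0.9,
)

```text
clock: 26.52
ee_pos: [571.8, -57.2, 180.0]
orientation: [2.872, 1.27, -0.003]
contact_force: [0.1, -1.4, 0.5]
opening: 86.9
gripper_force: 0.0
```

Emit:
step_arm(
  deltas=[0.7,-0.67,0,0,0,0.75,0.64,-0.72,0,0,0,0.75,0.58,-0.77,0,0,0,0.75,0.52,-0.82,0,0,0,0.75,0.45,-0.85,0,0,0,0.75,0.39,-0.89,0,0,0,0.76,0.31,-0.92,0,0,0,0.75,0.24,-0.94,0,0,0,0.76],
)

```text
clock: 27.52
ee_pos: [564.3, 174.8, 179.5]
orientation: [3.123, 0.317, -0.002]
contact_force: [0.6, -0.2, 0.8]
opening: 87.2
gripper_force: 0.0
```

Emit:
step_arm(
  deltas=[0.17,-0.95,0,0,0,0.75,0.09,-0.96,0,0,0,0.76,0,0,0.83,0,0,0,0,0,0.83,0,0,0,0,0,0,0,0,0,0,0,0,0,0,0],
)

```text
clock: 28.28
ee_pos: [563.3, 231.7, 131.0]
orientation: [3.139, 0.073, 0.001]
contact_force: [0.4, -0.2, 0.5]
opening: 87.2
gripper_force: 0.0
```

```bash
python3 - <<'E'
from h import *
plan((562.3,232.2,30,-87.3,25))
E
```

```text
from [563.3 231.7 131. ] psi -87.3 t 28.3 rows 5
[-0.01,0,0.67,0.02,-0.01,0, -0.01,0,0.67,0,0,0, 0,-0.01,0.68,0,0,0, -0.01,0,0.67,0,0,0, 0,-0.01,0.68,0,0,0]
```

Emit:
step_arm(
  deltas=[-0.01,0,0.67,0,0,0,-0.01,0,0.67,0,0,0,0,-0.01,0.68,0,0,0,-0.01,0,0.67,0,0,0,0,-0.01,0.68,0,0,0,0,0,0,0,0,0],
)

```text
clock: 29.02
ee_pos: [561.8, 231.8, 29.0]
orientation: [3.138, 0.073, -0.002]
contact_force: [-0.2, -0.5, 0.5]
opening: 86.9
gripper_force: 0.0
```

Emit:
step_arm(
  deltas=[0,0,0,0,0,0,0,0,0,0,0,0,0,0,0,0,0,0,0,0,0,0,0,0],
  fingers=-1,
  force=30,
)

```text
clock: 29.52
ee_pos: [562.2, 232.0, 29.8]
orientation: [3.139, 0.073, 0.001]
contact_force: [-0.6, 0.5, 1.4]
opening: 53.8
gripper_force: 30.0
```

```bash
cat >> h.py <<'E'
def carry(yb,psi,z=150):
    p=pose()[0]; b=rd(0,yb); plan((p[0],p[1],z,pose()[2],28),(*b,z,psi,28))
E
python3 -c "
from h import *
print(rd(0,-138)); carry(-138,83.9)"
```

```text
[ 611.19937798 -215.62544165]
from [562.2 232.   29.8] psi -87.3 t 29.5 rows 35
[0,0,-0.8,0.02,-0.01,0, 0,0,-0.8,0,0,0, 0,0,-0.8,0,0,0, 0,0,-0.8,0,0,0, 0,0,-0.81,0,0,0, 0.03,0.5,0,0,0,-0.95, -0.02,0.5,0,0,0,-0.95, -0.07,0.5,0,0,0,-0.95]
[-0.12,0.49,0,0,0,-0.95, -0.16,0.47,0,0,0,-0.95, -0.21,0.45,0,0,0,-0.95, -0.25,0.43,0,0,0,-0.95, -0.3,0.4,0,0,0,-0.95, -0.34,0.37,0,0,0,-0.95, -0.37,0.34,0,0,0,-0.95, -0.4,0.3,0,0,0,-0.95]
[-0.43,0.26,0,0,0,-0.95, -0.45,0.21,0,0,0,-0.95, -0.47,0.17,0,0,0,-0.95, -0.49,0.12,0,0,0,-0.95, -0.5,0.07,0,0,0,-0.95, -0.5,0.02,0,0,0,-0.95, -0.5,-0.03,0,0,0,-0.95, -0.49,-0.08,0,0,0,-0.95]
[-0.48,-0.13,0,0,0,-0.95, -0.47,-0.17,0,0,0,-0.95, -0.45,-0.22,0,0,0,-0.95, -0.43,-0.26,0,0,0,-0.95, -0.4,-0.31,0,0,0,-0.96, -0.36,-0.34,0,0,0,-0.95, -0.33,-0.38,0,0,0,-0.96, -0.29,-0.41,0,0,0,-0.95]
[-0.24,-0.43,0,0,0,-0.96, -0.2,-0.46,0,0,0,-0.95, -0.16,-0.47,0,0,0,-0.96]
```

Emit:
step_arm(
  deltas=[0,0,-0.8,0,0,0,0,0,-0.8,0,0,0,0,0,-0.8,0,0,0,0,0,-0.8,0,0,0,0,0,-0.81,0,0,0,0.03,0.5,0,0,0,-0.95,-0.02,0.5,0,0,0,-0.95,-0.07,0.5,0,0,0,-0.95],
)

```text
clock: 30.52
ee_pos: [566.4, 186.9, 149.4]
orientation: [3.092, 0.545, -0.002]
contact_force: [0.3, 0.2, -1.1]
opening: 53.8
gripper_force: 30.0
```

Emit:
step_arm(
  deltas=[-0.12,0.49,0,0,0,-0.95,-0.16,0.47,0,0,0,-0.95,-0.21,0.45,0,0,0,-0.95,-0.25,0.43,0,0,0,-0.95,-0.3,0.4,0,0,0,-0.95,-0.34,0.37,0,0,0,-0.95,-0.37,0.34,0,0,0,-0.95,-0.4,0.3,0,0,0,-0.95],
)

```text
clock: 31.52
ee_pos: [579.5, 67.6, 149.6]
orientation: [2.64, 1.7, -0.003]
contact_force: [-0.2, 0.1, -2.5]
opening: 53.6
gripper_force: 30.0
```

Emit:
step_arm(
  deltas=[-0.43,0.26,0,0,0,-0.95,-0.45,0.21,0,0,0,-0.95,-0.47,0.17,0,0,0,-0.95,-0.49,0.12,0,0,0,-0.95,-0.5,0.07,0,0,0,-0.95,-0.5,0.02,0,0,0,-0.95,-0.5,-0.03,0,0,0,-0.95,-0.49,-0.08,0,0,0,-0.95],
)

```text
clock: 32.52
ee_pos: [592.6, -51.8, 149.8]
orientation: [1.775, 2.591, -0.003]
contact_force: [0.4, -0.6, -1.7]
opening: 53.8
gripper_force: 30.0
```

Emit:
step_arm(
  deltas=[-0.48,-0.13,0,0,0,-0.95,-0.47,-0.17,0,0,0,-0.95,-0.45,-0.22,0,0,0,-0.95,-0.43,-0.26,0,0,0,-0.95,-0.4,-0.31,0,0,0,-0.96,-0.36,-0.34,0,0,0,-0.95,-0.33,-0.38,0,0,0,-0.96,-0.29,-0.41,0,0,0,-0.95],
)

```text
clock: 33.52
ee_pos: [605.9, -171.2, 150.0]
orientation: [-0.629, -3.077, 0.003]
contact_force: [-0.7, -0.1, -2.0]
opening: 53.8
gripper_force: 30.0
```

Emit:
step_arm(
  deltas=[-0.24,-0.43,0,0,0,-0.96,-0.2,-0.46,0,0,0,-0.95,-0.16,-0.47,0,0,0,-0.96,0,0,0,0,0,0,0,0,0,0,0,0],
)

```text
clock: 34.15
ee_pos: [610.8, -214.7, 150.2]
orientation: [-0.17, -3.137, 0.002]
contact_force: [1.1, 0.9, -2.3]
opening: 53.2
gripper_force: 30.0
```

```bash
python3 -c "
from h import *
plan((*rd(0,-138),56,83.9,20),(*rd(0,-138),46,83.9,4))"
```

```text
from [ 610.8 -214.7  150.2] psi 83.8 t 34.1 rows 8
[0,0,0.63,-0.01,0,0, 0,-0.01,0.63,0,0,0, -0.01,-0.01,0.63,0,0,0, 0,0,0.63,0,0,-0.01, -0.01,-0.01,0.62,0,0,0, 0,0,0.11,0,0,0, 0,0,0.11,0,0,0, 0,0,0.11,0,0,0]
```

Emit:
step_arm(
  deltas=[0,0,0.63,0,0,0,0,-0.01,0.63,0,0,0,-0.01,-0.01,0.63,0,0,0,0,0,0.63,0,0,0,-0.01,-0.01,0.62,0,0,0,0,0,0.11,0,0,0,0,0,0.11,0,0,0,0,0,0.11,0,0,0],
)

```text
clock: 35.15
ee_pos: [612.1, -216.7, 47.1]
orientation: [0.167, 3.135, -0.004]
contact_force: [-0.1, -0.3, -1.8]
opening: 53.8
gripper_force: 30.0
```

Emit:
step_arm(
  deltas=[0,0,0,0,0,0,0,0,0,0,0,0],
)

```text
clock: 35.4
ee_pos: [611.7, -216.6, 46.8]
orientation: [0.167, 3.136, -0.004]
contact_force: [0.7, -0.1, -2.2]
opening: 53.8
gripper_force: 30.0
```

Emit:
step_arm(
  deltas=[0,0,0.05,0,0,0,0,0,0,0,0,0],
)

```text
clock: 35.65
ee_pos: [611.9, -216.7, 45.8]
orientation: [0.167, 3.136, -0.004]
contact_force: [-0.0, -0.6, 3.6]
opening: 53.5
gripper_force: 30.0
```

Emit:
step_arm(
  deltas=[0,0,0,0,0,0,0,0,0,0,0,0,0,0,0,0,0,0],
  fingers=0.5,
)

```text
clock: 36.02
ee_pos: [611.5, -216.5, 44.8]
orientation: [0.167, 3.137, -0.003]
contact_force: [-0.2, 0.1, 0.6]
opening: 68.7
gripper_force: 0.0
```

Emit:
step_arm(
  deltas=[0,0,-0.5,0,0,0,0,0,-1,0,0,0,0,0,-1,0,0,0,0,0,-1,0,0,0,0,0,0,0,0,0,0,0,0,0,0,0],
)

```text
clock: 36.78
ee_pos: [611.2, -216.1, 149.7]
orientation: [-0.167, -3.137, 0.003]
contact_force: [-0.0, 0.0, 0.5]
opening: 69.1
gripper_force: 0.0
```

```bash
python3 - <<'E'
from h import *
t=grab("top"); cv2.imwrite("raw_top6.png",t)
for c,q,f in pots(t,(165,100,300,260)): print(c,q.round(1),np.degrees(q[2]).round(1),round(f,2))
plan((455.3,382.7,150,96.6,29),(455.3,382.7,125,96.6,25))
E
```

```text
[205. 166.] [584.4 360.1   6.4] 365.0 2.95
[194. 217.] [455.3 382.7   3.2] 186.1 2.7
[248. 228.] [428.4 237.7   2.8] 162.7 3.3
from [ 610.9 -216.   149. ] psi 83.9 t 36.8 rows 23
[0.33,0.88,0,-0.01,-0.01,-0.1, 0.32,0.88,0,0,0,-0.1, 0.31,0.88,0,0,0,-0.1, 0.3,0.89,0,0,0,-0.1, 0.29,0.89,0,0,0,-0.1, 0.28,0.89,0,0,0,-0.09, 0.28,0.9,0,0,0,-0.1, 0.27,0.9,0,0,0,-0.09]
[0.26,0.9,0,0,0,-0.1, 0.25,0.9,0,0,0,-0.09, 0.24,0.91,0,0,0,-0.1, 0.23,0.91,0,0,0,-0.09, 0.22,0.91,0,0,0,-0.1, 0.21,0.91,0,0,0,-0.09, 0.2,0.91,0,0,0,-0.1, 0.2,0.92,-0.01,0,0,-0.09]
[0.19,0.92,0,0,0,-0.1, 0.18,0.92,-0.01,0,0,-0.09, 0.17,0.92,0,0,0,-0.1, 0.16,0.93,-0.01,0,0,-0.09, 0.15,0.92,0,0,0,-0.1, 0.13,0.93,-0.01,0,0,-0.09, 0,0,0.83,0,0,0]
```

Emit:
step_arm(
  deltas=[0.33,0.88,0,0,0,-0.1,0.32,0.88,0,0,0,-0.1,0.31,0.88,0,0,0,-0.1,0.3,0.89,0,0,0,-0.1,0.29,0.89,0,0,0,-0.1,0.28,0.89,0,0,0,-0.09,0.28,0.9,0,0,0,-0.1,0.27,0.9,0,0,0,-0.09],
  fingers=0.9,
)

```text
clock: 37.83
ee_pos: [554.2, 2.5, 148.3]
orientation: [-0.038, -3.139, 0.003]
contact_force: [1.3, 0.4, 0.6]
opening: 87.3
gripper_force: 0.0
```

Emit:
step_arm(
  deltas=[0.26,0.9,0,0,0,-0.1,0.25,0.9,0,0,0,-0.09,0.24,0.91,0,0,0,-0.1,0.23,0.91,0,0,0,-0.09,0.22,0.91,0,0,0,-0.1,0.21,0.91,0,0,0,-0.09,0.2,0.91,0,0,0,-0.1,0.2,0.92,-0.01,0,0,-0.09],
)

```text
clock: 38.83
ee_pos: [497.6, 219.7, 148.1]
orientation: [0.087, -3.138, 0.004]
contact_force: [-0.1, -0.1, 0.0]
opening: 87.4
gripper_force: 0.0
```

Emit:
step_arm(
  deltas=[0.19,0.92,0,0,0,-0.1,0.18,0.92,-0.01,0,0,-0.09,0.17,0.92,0,0,0,-0.1,0.16,0.93,-0.01,0,0,-0.09,0.15,0.92,0,0,0,-0.1,0.13,0.93,-0.01,0,0,-0.09,0,0,0.7,0,0,0],
)

```text
clock: 39.7
ee_pos: [455.5, 384.4, 128.7]
orientation: [-0.184, 3.135, -0.002]
contact_force: [0.9, 0.0, -1.0]
opening: 87.4
gripper_force: 0.0
```

Emit:
step_arm(
  deltas=[0,0,0,0,0,0,0,0,0,0,0,0],
)

```text
clock: 39.95
ee_pos: [456.0, 382.1, 128.7]
orientation: [0.18, -3.136, 0.004]
contact_force: [0.3, -0.3, -0.1]
opening: 87.1
gripper_force: 0.0
```

```bash
python3 -c "
from h import *
plan((455.3,382.7,30,96.6,22))"
```

```text
from [456.  382.1 128.7] psi 96.6 t 40.0 rows 5
[0,0.01,0.66,-0.02,-0.01,0, 0,0,0.66,0,0,0, 0.01,0.01,0.66,0,0,0, 0,0,0.65,0,0,0, 0.01,0.01,0.66,0,0,-0.01]
```

Emit:
step_arm(
  deltas=[0,0.01,0.66,0,0,0,0,0,0.66,0,0,0,0.01,0.01,0.66,0,0,0,0,0,0.65,0,0,0,0.01,0.01,0.66,0,0,0,0,0,0,0,0,0],
)

```text
clock: 40.7
ee_pos: [454.9, 382.3, 29.4]
orientation: [0.179, -3.135, 0.005]
contact_force: [-0.2, -0.2, 0.4]
opening: 87.4
gripper_force: 0.0
```

Emit:
step_arm(
  deltas=[0,0,0,0,0,0,0,0,0,0,0,0,0,0,0,0,0,0,0,0,0,0,0,0],
  fingers=-1,
  force=30,
)

```text
clock: 41.2
ee_pos: [455.4, 383.1, 30.6]
orientation: [-0.18, 3.136, -0.003]
contact_force: [0.2, -0.9, 2.5]
opening: 53.7
gripper_force: 30.0
```

```bash
python3 -c "
from h import *
carry(-46,-96.1)"
```

```text
from [455.4 383.1  30.6] psi 96.6 t 41.2 rows 38
[0,0,-0.8,-0.02,0.01,0, 0,0,-0.79,0,0,0, 0,0,-0.8,0,0,0, 0,0,-0.79,0,0,0, 0,0,-0.8,0,0,0, -0.11,-0.53,0,0,0,0.97, -0.16,-0.51,0,0,0,0.97, -0.21,-0.5,0,0,0,0.97]
[-0.26,-0.47,0,0,0,0.97, -0.31,-0.44,0,0,0,0.97, -0.35,-0.41,0,0,0,0.97, -0.39,-0.37,0,0,0,0.97, -0.43,-0.33,0,0,0,0.97, -0.46,-0.29,0,0,0,0.97, -0.48,-0.24,0,0,0,0.97, -0.51,-0.19,0,0,0,0.97]
[-0.52,-0.13,0,0,0,0.97, -0.53,-0.08,0,0,0,0.97, -0.54,-0.03,0,0,0,0.98, -0.54,0.03,0,0,0,0.97, -0.53,0.08,0,0,0,0.98, -0.52,0.14,0,0,0,0.97, -0.5,0.19,0,0,0,0.98, -0.48,0.24,0,0,0,0.97]
[-0.46,0.29,0,0,0,0.98, -0.42,0.33,0,0,0,0.97, -0.39,0.37,0,0,0,0.98, -0.35,0.41,0,0,0,0.97, -0.3,0.45,0,0,0,0.98, -0.26,0.47,0,0,0,0.97, -0.21,0.5,0,0,0,0.98, -0.16,0.52,0,0,0,0.97]
[-0.1,0.53,0,0,0,0.98, -0.05,0.54,0,0,0,0.97, 0.01,0.54,0,0,0,0.98, 0.06,0.53,0,0,0,0.97, 0.12,0.53,0,0,0,0.98, 0.16,0.51,0,0,0,0.97]
```

Emit:
step_arm(
  deltas=[0,0,-0.8,0,0,0,0,0,-0.79,0,0,0,0,0,-0.8,0,0,0,0,0,-0.79,0,0,0,0,0,-0.8,0,0,0,-0.11,-0.53,0,0,0,0.97,-0.16,-0.51,0,0,0,0.97,-0.21,-0.5,0,0,0,0.97],
)

```text
clock: 42.2
ee_pos: [470.1, 336.6, 149.5]
orientation: [-0.303, -3.127, 0.004]
contact_force: [0.7, -0.0, -2.0]
opening: 53.4
gripper_force: 30.0
```

Emit:
step_arm(
  deltas=[-0.26,-0.47,0,0,0,0.97,-0.31,-0.44,0,0,0,0.97,-0.35,-0.41,0,0,0,0.97,-0.39,-0.37,0,0,0,0.97,-0.43,-0.33,0,0,0,0.97,-0.46,-0.29,0,0,0,0.97,-0.48,-0.24,0,0,0,0.97,-0.51,-0.19,0,0,0,0.97],
)

```text
clock: 43.2
ee_pos: [510.2, 213.4, 149.7]
orientation: [1.514, 2.752, -0.003]
contact_force: [-0.1, -0.5, -1.2]
opening: 53.8
gripper_force: 30.0
```

Emit:
step_arm(
  deltas=[-0.52,-0.13,0,0,0,0.97,-0.53,-0.08,0,0,0,0.97,-0.54,-0.03,0,0,0,0.98,-0.54,0.03,0,0,0,0.97,-0.53,0.08,0,0,0,0.98,-0.52,0.14,0,0,0,0.97,-0.5,0.19,0,0,0,0.98,-0.48,0.24,0,0,0,0.97],
)

```text
clock: 44.2
ee_pos: [550.5, 90.9, 150.0]
orientation: [2.481, 1.925, -0.003]
contact_force: [0.4, 0.2, -2.1]
opening: 53.8
gripper_force: 30.0
```

Emit:
step_arm(
  deltas=[-0.46,0.29,0,0,0,0.98,-0.42,0.33,0,0,0,0.97,-0.39,0.37,0,0,0,0.98,-0.35,0.41,0,0,0,0.97,-0.3,0.45,0,0,0,0.98,-0.26,0.47,0,0,0,0.97,-0.21,0.5,0,0,0,0.98,-0.16,0.52,0,0,0,0.97],
)

```text
clock: 45.2
ee_pos: [590.4, -32.3, 150.2]
orientation: [3.041, 0.782, -0.002]
contact_force: [-0.2, -0.6, -1.7]
opening: 53.5
gripper_force: 30.0
```

Emit:
step_arm(
  deltas=[-0.1,0.53,0,0,0,0.98,-0.05,0.54,0,0,0,0.97,0.01,0.54,0,0,0,0.98,0.06,0.53,0,0,0,0.97,0.12,0.53,0,0,0,0.98,0.16,0.51,0,0,0,0.97,0,0,0,0,0,0,0,0,0,0,0,0],
)

```text
clock: 46.2
ee_pos: [620.1, -123.5, 150.4]
orientation: [3.136, -0.163, -0.001]
contact_force: [-0.3, -0.1, -2.0]
opening: 53.1
gripper_force: 30.0
```

```bash
python3 -c "
from h import *
plan((*rd(0,-46),56,-96.1,20),(*rd(0,-46),46,-96.1,4))"
```

```text
from [ 620.1 -123.5  150.4] psi -96.0 t 46.2 rows 8
[0.01,0,0.63,0.02,0,0, 0.01,0,0.63,0,0,0.01, 0,0.01,0.63,0,0,0, 0.01,0,0.63,0,0,0.01, 0,0.01,0.63,0,0,0, 0,0,0.11,0,0,0, 0,0,0.11,0,0,0, 0,0,0.11,0,0,0]
```

Emit:
step_arm(
  deltas=[0.01,0,0.63,0,0,0,0.01,0,0.63,0,0,0,0,0.01,0.63,0,0,0,0.01,0,0.63,0,0,0,0,0.01,0.63,0,0,0,0,0,0.11,0,0,0,0,0,0.11,0,0,0,0,0,0.11,0,0,0],
)

```text
clock: 47.2
ee_pos: [621.8, -125.0, 47.0]
orientation: [3.135, -0.166, 0.003]
contact_force: [-0.1, 0.5, -0.6]
opening: 53.8
gripper_force: 30.0
```

Emit:
step_arm(
  deltas=[0,0,0,0,0,0,0,0,0,0,0,0],
)

```text
clock: 47.45
ee_pos: [621.5, -125.1, 46.7]
orientation: [3.135, -0.166, 0.002]
contact_force: [0.6, -0.3, -0.9]
opening: 53.5
gripper_force: 30.0
```

Emit:
step_arm(
  deltas=[0,0,0.03,0,0,0,0,0,0,0,0,0],
)

```text
clock: 47.7
ee_pos: [621.6, -125.1, 46.6]
orientation: [3.135, -0.166, 0.002]
contact_force: [-0.9, 0.7, 6.2]
opening: 53.5
gripper_force: 30.0
```

Emit:
step_arm(
  deltas=[0,0,0,0,0,0,0,0,0,0,0,0,0,0,0,0,0,0],
  fingers=0.5,
)

```text
clock: 48.08
ee_pos: [621.3, -125.1, 45.2]
orientation: [3.135, -0.167, 0.0]
contact_force: [-0.9, 0.3, -0.8]
opening: 68.9
gripper_force: 0.0
```

Emit:
step_arm(
  deltas=[0,0,-0.5,0,0,0,0,0,-1,0,0,0,0,0,-1,0,0,0,0,0,-1,0,0,0,0,0,0,0,0,0,0,0,0,0,0,0,0,0,0,0,0,0],
)

```text
clock: 48.95
ee_pos: [620.6, -124.6, 149.1]
orientation: [3.136, -0.167, -0.003]
contact_force: [-0.2, 0.1, 0.1]
opening: 68.8
gripper_force: 0.0
```

```bash
python3 - <<'E'
from h import *
plan((428.4,237.7,150,-107,28),(428.4,237.7,130,-107,25))
E
```

```text
from [ 620.6 -124.6  149.1] psi -96.1 t 49.0 rows 16
[-0.51,-0.76,0,0.02,0.02,0.12, -0.52,-0.75,0,0,0,0.12, -0.53,-0.74,0,0,0,0.12, -0.54,-0.74,0,0,0,0.12, -0.55,-0.73,0,0,0,0.12, -0.56,-0.72,0,0,0,0.12, -0.56,-0.71,0,0,0,0.12, -0.57,-0.71,0,0,0,0.12]
[-0.58,-0.7,0,0,0,0.12, -0.59,-0.69,0,0,0,0.12, -0.6,-0.69,-0.01,0,0,0.12, -0.61,-0.68,0,0,0,0.12, -0.62,-0.67,-0.01,0,0,0.13, -0.63,-0.66,0,0,0,0.12, -0.63,-0.65,-0.01,0,0,0.13, 0,0,0.67,0,0,0]
```

Emit:
step_arm(
  deltas=[-0.51,-0.76,0,0,0,0.12,-0.52,-0.75,0,0,0,0.12,-0.53,-0.74,0,0,0,0.12,-0.54,-0.74,0,0,0,0.12,-0.55,-0.73,0,0,0,0.12,-0.56,-0.72,0,0,0,0.12,-0.56,-0.71,0,0,0,0.12,-0.57,-0.71,0,0,0,0.12],
  fingers=0.9,
)

```text
clock: 49.95
ee_pos: [517.9, 69.3, 149.1]
orientation: [3.123, -0.325, -0.002]
contact_force: [-0.9, -1.2, 0.1]
opening: 87.5
gripper_force: 0.0
```

Emit:
step_arm(
  deltas=[-0.58,-0.7,0,0,0,0.12,-0.59,-0.69,0,0,0,0.12,-0.6,-0.69,-0.01,0,0,0.12,-0.61,-0.68,0,0,0,0.12,-0.62,-0.67,-0.01,0,0,0.13,-0.63,-0.66,0,0,0,0.12,-0.63,-0.65,-0.01,0,0,0.13,0,0,0.67,0,0,0],
)

```text
clock: 50.95
ee_pos: [428.9, 239.1, 130.5]
orientation: [3.107, -0.461, 0.003]
contact_force: [-0.4, -0.8, -0.3]
opening: 87.1
gripper_force: 0.0
```

Emit:
step_arm(
  deltas=[0,0,0,0,0,0,0,0,0,0,0,0,0,0,0,0,0,0],
)

```text
clock: 51.32
ee_pos: [429.7, 237.3, 130.8]
orientation: [3.105, -0.465, 0.002]
contact_force: [-0.1, 1.3, -0.6]
opening: 87.5
gripper_force: 0.0
```

```bash
python3 -c "
from h import *
plan((428.4,237.7,30,-107,22))"
```

```text
from [429.7 237.3 130.8] psi -107.0 t 51.3 rows 5
[-0.01,0,0.67,0.01,-0.01,0, -0.01,0,0.67,0,0,0, -0.01,0,0.67,0,0,0, -0.01,0,0.68,0,0,0, -0.01,0,0.67,0,0,-0.01]
```

Emit:
step_arm(
  deltas=[-0.01,0,0.67,0,0,0,-0.01,0,0.67,0,0,0,0,0,0.67,0,0,0,0,0,0.67,0,0,0,0,0,0.67,0,0,0,0,0,0,0,0,0],
)

```text
clock: 52.08
ee_pos: [428.2, 237.0, 29.2]
orientation: [3.104, -0.465, -0.002]
contact_force: [-1.3, -0.4, 0.4]
opening: 86.9
gripper_force: 0.0
```

Emit:
step_arm(
  deltas=[0,0,0,0,0,0,0,0,0,0,0,0,0,0,0,0,0,0,0,0,0,0,0,0],
  fingers=-1,
  force=30,
)

```text
clock: 52.58
ee_pos: [428.8, 237.4, 30.2]
orientation: [3.105, -0.464, 0.002]
contact_force: [-0.3, -0.2, 2.5]
opening: 53.4
gripper_force: 30.0
```

```bash
python3 -c "
from h import *
carry(46,83.9)"
```

```text
from [428.8 237.4  30.2] psi -107.0 t 52.6 rows 38
[0,0,-0.8,0.02,-0.01,0, 0,0,-0.8,0,0,0, 0,0,-0.8,0,0,0, 0,0,-0.8,0,0,0, 0,0,-0.79,0,0,0, 0.27,0.2,0,0,0,-0.96, 0.25,0.23,0,0,0,-0.96, 0.23,0.25,0,0,0,-0.96]
[0.2,0.27,0,0,0,-0.96, 0.17,0.29,0,0,0,-0.96, 0.14,0.31,0,0,0,-0.96, 0.11,0.32,0,0,0,-0.97, 0.08,0.33,0,0,0,-0.96, 0.05,0.34,0,0,0,-0.97, 0.01,0.34,0,0,0,-0.96, -0.02,0.34,0,0,0,-0.97]
[-0.06,0.34,0,0,0,-0.96, -0.09,0.33,0,0,0,-0.97, -0.12,0.32,0,0,0,-0.96, -0.16,0.3,0,0,0,-0.97, -0.19,0.29,0,0,0,-0.96, -0.21,0.27,0,0,0,-0.97, -0.24,0.24,0,0,0,-0.96, -0.26,0.22,0,0,0,-0.97]
[-0.28,0.19,0,0,0,-0.96, -0.3,0.16,0,0,0,-0.97, -0.32,0.13,0,0,0,-0.96, -0.33,0.1,0,0,0,-0.97, -0.33,0.06,0,0,0,-0.96, -0.34,0.03,0,0,0,-0.97, -0.34,0,0,0,0,-0.96, -0.34,-0.04,0,0,0,-0.97]
[-0.33,-0.07,0,0,0,-0.96, -0.32,-0.11,0,0,0,-0.97, -0.31,-0.14,0,0,0,-0.96, -0.3,-0.17,0,0,0,-0.97, -0.28,-0.2,0,0,0,-0.96, -0.26,-0.23,0,0,0,-0.97]
```

Emit:
step_arm(
  deltas=[0,0,-0.8,0,0,0,0,0,-0.8,0,0,0,0,0,-0.8,0,0,0,0,0,-0.8,0,0,0,0,0,-0.79,0,0,0,0.27,0.2,0,0,0,-0.96,0.25,0.23,0,0,0,-0.96,0.23,0.25,0,0,0,-0.96],
)

```text
clock: 53.58
ee_pos: [446.6, 212.9, 149.5]
orientation: [3.139, 0.013, -0.001]
contact_force: [0.7, -0.1, -2.3]
opening: 53.8
gripper_force: 30.0
```

Emit:
step_arm(
  deltas=[0.2,0.27,0,0,0,-0.96,0.17,0.29,0,0,0,-0.96,0.14,0.31,0,0,0,-0.96,0.11,0.32,0,0,0,-0.97,0.08,0.33,0,0,0,-0.96,0.05,0.34,0,0,0,-0.97,0.01,0.34,0,0,0,-0.96,-0.02,0.34,0,0,0,-0.97],
)

```text
clock: 54.58
ee_pos: [495.4, 147.7, 149.5]
orientation: [2.882, 1.245, -0.002]
contact_force: [-0.1, 0.2, -1.5]
opening: 53.4
gripper_force: 30.0
```

Emit:
step_arm(
  deltas=[-0.06,0.34,0,0,0,-0.96,-0.09,0.33,0,0,0,-0.97,-0.12,0.32,0,0,0,-0.96,-0.16,0.3,0,0,0,-0.97,-0.19,0.29,0,0,0,-0.96,-0.21,0.27,0,0,0,-0.97,-0.24,0.24,0,0,0,-0.96,-0.26,0.22,0,0,0,-0.97],
)

```text
clock: 55.58
ee_pos: [544.6, 82.0, 149.6]
orientation: [2.161, 2.279, -0.003]
contact_force: [0.5, 0.5, -1.1]
opening: 53.7
gripper_force: 30.0
```

Emit:
step_arm(
  deltas=[-0.28,0.19,0,0,0,-0.96,-0.3,0.16,0,0,0,-0.97,-0.32,0.13,0,0,0,-0.96,-0.33,0.1,0,0,0,-0.97,-0.33,0.06,0,0,0,-0.96,-0.34,0.03,0,0,0,-0.97,-0.34,0,0,0,0,-0.96,-0.34,-0.04,0,0,0,-0.97],
)

```text
clock: 56.58
ee_pos: [593.7, 16.6, 149.6]
orientation: [-1.091, -2.946, 0.004]
contact_force: [0.6, -0.7, -1.8]
opening: 53.9
gripper_force: 30.0
```

Emit:
step_arm(
  deltas=[-0.33,-0.07,0,0,0,-0.96,-0.32,-0.11,0,0,0,-0.97,-0.31,-0.14,0,0,0,-0.96,-0.3,-0.17,0,0,0,-0.97,-0.28,-0.2,0,0,0,-0.96,-0.26,-0.23,0,0,0,-0.97,0,0,0,0,0,0,0,0,0,0,0,0],
)

```text
clock: 57.58
ee_pos: [630.2, -32.2, 149.9]
orientation: [-0.17, -3.136, 0.003]
contact_force: [0.6, 0.4, -1.7]
opening: 53.6
gripper_force: 30.0
```

```bash
python3 -c "
from h import *
plan((*rd(0,46),56,83.9,20),(*rd(0,46),46,83.9,4))"
```

```text
from [630.2 -32.2 149.9] psi 83.8 t 57.6 rows 8
[0,0,0.63,-0.02,0,0, 0,0,0.62,0,0,0, -0.01,0,0.63,0,0,-0.01, 0,-0.01,0.62,0,0,0, -0.01,0,0.63,0,0,-0.01, 0,0,0.11,0,0,0, 0,0,0.11,0,0,0, 0,0,0.11,0,0,0]
```

Emit:
step_arm(
  deltas=[0,0,0.63,0,0,0,0,0,0.62,0,0,0,-0.01,0,0.63,0,0,0,0,-0.01,0.62,0,0,0,-0.01,0,0.63,0,0,0,0,0,0.11,0,0,0,0,0,0.11,0,0,0,0,0,0.11,0,0,0],
)

```text
clock: 58.58
ee_pos: [631.7, -33.1, 47.1]
orientation: [0.167, 3.135, -0.004]
contact_force: [0.3, -0.2, -1.6]
opening: 53.6
gripper_force: 30.0
```

Emit:
step_arm(
  deltas=[0,0,0.02,0,0,0,0,0,0,0,0,0],
)

```text
clock: 58.82
ee_pos: [631.5, -33.2, 46.3]
orientation: [0.167, 3.136, -0.003]
contact_force: [-0.8, 0.2, 0.0]
opening: 53.5
gripper_force: 30.0
```

Emit:
step_arm(
  deltas=[0,0,0.02,0,0,0,0,0,0,0,0,0],
)

```text
clock: 59.08
ee_pos: [631.5, -33.2, 46.3]
orientation: [0.167, 3.136, -0.003]
contact_force: [-2.6, 0.4, 6.1]
opening: 53.8
gripper_force: 30.0
```

Emit:
step_arm(
  deltas=[0,0,0,0,0,0,0,0,0,0,0,0,0,0,0,0,0,0],
  fingers=0.5,
)

```text
clock: 59.45
ee_pos: [631.2, -33.2, 45.1]
orientation: [0.167, 3.137, -0.003]
contact_force: [0.2, 0.0, 0.3]
opening: 68.7
gripper_force: 0.0
```

Emit:
step_arm(
  deltas=[0,0,-0.5,0,0,0,0,0,-1,0,0,0,0,0,-1,0,0,0,0,0,-1,0,0,0,0,0,0,0,0,0,0,0,0,0,0,0,0,0,0,0,0,0],
)

```text
clock: 60.32
ee_pos: [630.5, -32.9, 148.9]
orientation: [-0.167, -3.135, 0.003]
contact_force: [-0.5, -0.8, -0.7]
opening: 68.7
gripper_force: 0.0
```

```bash
python3 - <<'E'
from h import *
t=grab("top")
for c,q,f in pots(t,(165,100,460,260)): print(c,q.round(1),np.degrees(q[2]).round(1),round(f,2))
plan((584.3,360.1,150,95.2,28),(584.3,360.1,130,95.2,25))
E
```

```text
[408. 102.] [ 774.8 -179.7    2.9] 168.9 265.0
[205. 166.] [584.3 360.1   6.4] 365.0 3.22
from [630.6 -32.8 148.9] psi 83.9 t 60.4 rows 16
[0.19,0.86,0,-0.02,-0.02,-0.13, 0.18,0.86,0,0,0,-0.13, 0.17,0.86,0,0,0,-0.12, 0.16,0.86,0,0,0,-0.13, 0.15,0.87,0,0,0,-0.12, 0.14,0.87,0,0,0,-0.13, 0.13,0.87,0,0,0,-0.12, 0.12,0.87,0,0,0,-0.13]
[0.1,0.87,-0.01,0,0,-0.12, 0.09,0.88,0,0,0,-0.13, 0.08,0.88,-0.01,0,0,-0.12, 0.07,0.88,0,0,0,-0.13, 0.06,0.87,-0.01,0,0,-0.12, 0.05,0.88,0,0,0,-0.13, 0.03,0.88,-0.01,0,0,-0.12, 0,0,0.67,0,0,0]
```

Emit:
step_arm(
  deltas=[0.19,0.86,0,0,0,-0.13,0.18,0.86,0,0,0,-0.13,0.17,0.86,0,0,0,-0.12,0.16,0.86,0,0,0,-0.13,0.15,0.87,0,0,0,-0.12,0.14,0.87,0,0,0,-0.13,0.13,0.87,0,0,0,-0.12,0.12,0.87,0,0,0,-0.13],
  fingers=0.9,
)

```text
clock: 61.38
ee_pos: [605.9, 177.3, 148.8]
orientation: [0.0, -3.14, 0.004]
contact_force: [-0.3, -0.2, -0.2]
opening: 87.1
gripper_force: 0.0
```

Emit:
step_arm(
  deltas=[0.1,0.87,-0.01,0,0,-0.12,0.09,0.88,0,0,0,-0.13,0.08,0.88,-0.01,0,0,-0.12,0.07,0.88,0,0,0,-0.13,0.06,0.87,-0.01,0,0,-0.12,0.05,0.88,0,0,0,-0.13,0.03,0.88,-0.01,0,0,-0.12,0,0,0.67,0,0,0],
)

```text
clock: 62.38
ee_pos: [584.9, 362.5, 130.8]
orientation: [-0.146, 3.136, -0.001]
contact_force: [-0.3, -1.3, -0.9]
opening: 87.3
gripper_force: 0.0
```

Emit:
step_arm(
  deltas=[0,0,0,0,0,0,0,0,0,0,0,0,0,0,0,0,0,0],
)

```text
clock: 62.75
ee_pos: [585.4, 359.9, 131.2]
orientation: [-0.141, 3.137, -0.003]
contact_force: [0.7, 0.4, 0.5]
opening: 86.8
gripper_force: 0.0
```

```bash
python3 -c "
from h import *
plan((584.3,360.1,30,95.2,22))"
```

```text
from [585.4 359.9 131.2] psi 95.2 t 62.8 rows 5
[0.01,0,0.67,-0.02,0.01,0, 0.01,0,0.68,0,0,0, 0.01,0,0.67,0,0,0, 0,0.01,0.68,0,0,0, 0.01,0,0.67,0,0,-0.01]
```

Emit:
step_arm(
  deltas=[0.01,0,0.67,0,0,0,0.01,0,0.68,0,0,0,0.01,0,0.67,0,0,0,0,0.01,0.68,0,0,0,0.01,0,0.67,0,0,0,0,0,0,0,0,0],
)

```text
clock: 63.5
ee_pos: [583.1, 359.4, 28.2]
orientation: [0.142, -3.136, 0.005]
contact_force: [-0.5, 0.7, 1.0]
opening: 87.1
gripper_force: 0.0
```

Emit:
step_arm(
  deltas=[0,0,0,0,0,0,0,0,0,0,0,0,0,0,0,0,0,0,0,0,0,0,0,0],
  fingers=-1,
  force=30,
)

```text
clock: 64.0
ee_pos: [583.9, 360.1, 29.9]
orientation: [-0.143, 3.138, -0.003]
contact_force: [-0.1, -0.9, 1.6]
opening: 53.8
gripper_force: 30.0
```

```bash
python3 -c "
from h import *
carry(138,83.9)"
```

```text
from [583.9 360.1  29.9] psi 95.2 t 64.0 rows 16
[0,0,-0.8,-0.02,0.01,0, 0,0,-0.8,0,0,0, 0,0,-0.8,0,0,0, 0,0,-0.8,0,0,0, 0,0,-0.8,0,0,0, -0.09,-0.92,0,0,0,0.17, -0.1,-0.92,0,0,0,0.17, -0.12,-0.92,0,0,0,0.17]
[-0.14,-0.92,0,0,0,0.17, -0.15,-0.92,0,0,0,0.17, -0.17,-0.91,0,0,0,0.17, -0.19,-0.91,0,0,0,0.17, -0.2,-0.91,0,0,0,0.17, -0.22,-0.9,0,0,0,0.17, -0.23,-0.9,0,0,0,0.18, -0.25,-0.9,-0.01,0,0,0.17]
```

Emit:
step_arm(
  deltas=[0,0,-0.8,0,0,0,0,0,-0.8,0,0,0,0,0,-0.8,0,0,0,0,0,-0.8,0,0,0,0,0,-0.8,0,0,0,-0.09,-0.92,0,0,0,0.17,-0.1,-0.92,0,0,0,0.17,-0.12,-0.92,0,0,0,0.17],
)

```text
clock: 65.0
ee_pos: [598.9, 277.6, 149.4]
orientation: [0.058, -3.141, 0.004]
contact_force: [-0.5, -0.7, -2.0]
opening: 53.4
gripper_force: 30.0
```

Emit:
step_arm(
  deltas=[-0.14,-0.92,0,0,0,0.17,-0.15,-0.92,0,0,0,0.17,-0.17,-0.91,0,0,0,0.17,-0.19,-0.91,0,0,0,0.17,-0.2,-0.91,0,0,0,0.17,-0.22,-0.9,0,0,0,0.17,-0.23,-0.9,0,0,0,0.18,-0.25,-0.9,0,0,0,0.17],
)

```text
clock: 66.0
ee_pos: [640.0, 58.2, 149.8]
orientation: [-0.168, -3.137, 0.003]
contact_force: [0.6, -0.8, -1.5]
opening: 53.5
gripper_force: 30.0
```

Emit:
step_arm(
  deltas=[0,0,0,0,0,0,0,0,0,0,0,0,0,0,0,0,0,0],
)

```text
clock: 66.38
ee_pos: [639.8, 60.1, 150.0]
orientation: [0.165, 3.137, -0.003]
contact_force: [0.6, -0.1, -1.4]
opening: 53.8
gripper_force: 30.0
```

```bash
python3 -c "
from h import *
plan((*rd(0,138),56,83.9,20),(*rd(0,138),46,83.9,4))"
```

```text
from [639.8  60.1 150. ] psi 84.0 t 66.4 rows 8
[0,-0.01,0.63,-0.02,0,0, -0.01,-0.01,0.63,0,0,0, 0,-0.01,0.62,0,0,0, -0.01,0,0.63,0,0,0.01, 0,-0.01,0.62,0,0,0, 0,0,0.11,0,0,0, 0,0,0.11,0,0,0, 0,0,0.12,0,0,0]
```

Emit:
step_arm(
  deltas=[0,-0.01,0.63,0,0,0,-0.01,-0.01,0.63,0,0,0,0,-0.01,0.62,0,0,0,-0.01,0,0.63,0,0,0,0,-0.01,0.62,0,0,0,0,0,0.11,0,0,0,0,0,0.11,0,0,0,0,0,0.12,0,0,0],
)

```text
clock: 67.38
ee_pos: [641.1, 57.6, 46.5]
orientation: [0.167, 3.135, -0.003]
contact_force: [0.3, 0.6, -1.5]
opening: 54.0
gripper_force: 30.0
```

Emit:
step_arm(
  deltas=[0,0,0.03,0,0,0,0,0,0,0,0,0],
)

```text
clock: 67.62
ee_pos: [640.9, 57.5, 45.8]
orientation: [0.167, 3.136, -0.003]
contact_force: [-0.9, 0.3, 3.8]
opening: 53.8
gripper_force: 30.0
```

Emit:
step_arm(
  deltas=[0,0,0,0,0,0,0,0,0,0,0,0,0,0,0,0,0,0],
  fingers=0.5,
)

```text
clock: 68.0
ee_pos: [640.5, 57.5, 44.8]
orientation: [0.167, 3.137, -0.003]
contact_force: [0.2, 0.6, 1.0]
opening: 68.6
gripper_force: 0.0
```

Emit:
step_arm(
  deltas=[0,0,-0.5,0,0,0,0,0,-1,0,0,0,0,0,-1,0,0,0,0,0,-1,0,0,0,0,0,-1,0,0,0,0.7,0.7,0,0,0,0,0.7,0.7,0,0,0,0,0.7,0.7,0,0,0,0],
)

```text
clock: 69.0
ee_pos: [584.1, 127.8, 181.1]
orientation: [0.167, 3.135, -0.003]
contact_force: [0.1, -0.1, -0.5]
opening: 68.8
gripper_force: 0.0
```

Emit:
step_arm(
  deltas=[0.7,0.7,0,0,0,0,0.7,0.7,0,0,0,0,0.7,0.7,0,0,0,0,0.6,0.7,0,0,0,0,0.4,0.7,0,0,0,0,0,0.9,0,0,0,0,0,0.9,0,0,0,0,0,0,0,0,0,0],
)

```text
clock: 70.0
ee_pos: [508.9, 296.6, 180.3]
orientation: [0.163, 3.136, -0.002]
contact_force: [-0.6, -0.1, 0.2]
opening: 69.0
gripper_force: 0.0
```

```bash
python3 - <<'E'
from h import *
t=grab("top"); im=grab("scene")
crop(t,160,80,480,300,2.5,"pics/f.png"); 
c=[im[y0:y1,x0:x1] for x0,y0,x1,y1 in((220,170,420,320),)][0]; cv2.imwrite("pics/g.png",cv2.resize(c,None,fx=4,fy=4,interpolation=cv2.INTER_CUBIC))
print(pose()[0])
E
```

```text
[508.80340716 294.82678521 179.95508227]
```

View pics/f.png

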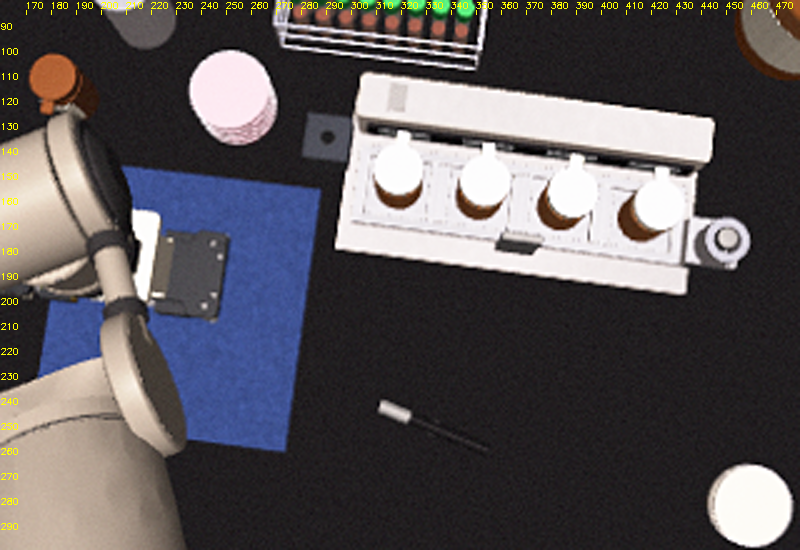

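View pics/g.png

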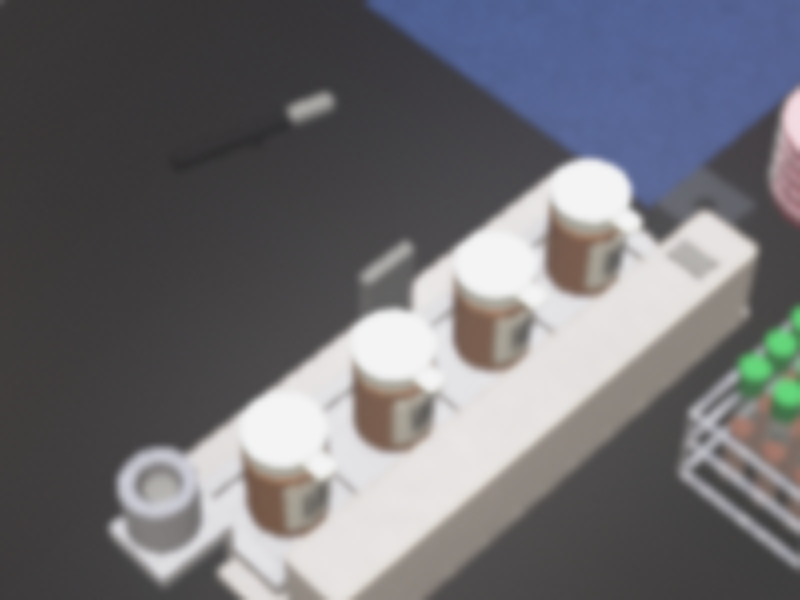

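All four pots stand upright in their bays (crop lids at (400,165), (484,183), (572,193), (658,205)), tabs towards the reader. The collar rings the pin at (725,240), and the dishes and marker are unmoved. Handing in.

```bash
python3 -c "
from plant import env
print(env.job_done())"
```

```text
the job is handed in; nothing more can be done
None
```

I handed in the job at about 70 s: all four pots stand in bays facing the reader, the tray is home, and the pin is down with the collar flat round its head. The dishes and marker were left where they were; the hand-in returned no verdict.

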